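Pack up a trimmed rock sample: offcuts below, billets above

TASK

Pack away the trimmed rock sample: use the scraper block, not the fingers, to scrape all the offcut chips off the sorting tray over its open lip into the bottom of the sample box, and put the scraper back in its rest. Then fit the divider tray into the box, level on its ledges over the chips, and lay every rock billet flat in a cell of the divider, one to a cell. Leave the timer and the glass beaker as they stand.

Things in the scene. Friction and masses are not known exactly. Their poses are not given: they have to be found in the camera images.
- sorting_tray: white sheet-metal tray on a low steel frame, fixed. Origin on the bench under the middle of its open lip, z up, y from the lip to the closed end. Flat floor 68 mm above the bench, x from -65 to +65 mm, y from 0 (lip) to 200 mm (closed end). Rims 4 mm thick rise 14 mm (with a rounded bead 17 mm) above the floor on both sides and the closed end, none at the lip.
- sample_box: dark blue-grey open box base, fixed, docked under the tray's lip, axes parallel to the tray's. Origin under its centre at bench height, at y = -50.5 mm of the tray. Inside 164 (x) by 100 mm (y), walls 4 mm, heights above the bench: floor 3, rim 62 (tray floor 68). Along each of the two x-end walls runs a ledge 8 mm wide, top at 50 mm, on which the divider rests.
- divider: pale green loose divider tray 160 (x) by 96 mm (y), 150 g. Origin: centre of underside, z up. Floor 4 mm thick; 4 cells 33 (x) by 90 mm (y) at x = -60.5, -24.5, 24.5, 60.5 mm, walls to 12 mm. Upright grip in the middle 12 (x) by 32 mm (y), top at 46 mm. Goes into the box with 2 mm play a side, either way round; seated, underside 50 mm above the bench, walls level with the rim.
- scraper: scraper block, 180 g: black rubber foot and aluminium holder, 62 mm wide along its x axis, 26 mm thick (y), 22 mm high, with a blue upright grip bar on top, 48 mm (x) by 20 mm (y), top 57 mm above the underside. Origin at the centre of its underside, z up. It stands by itself.
- scraper_rest: shallow grey moulded rest for the scraper, fixed on the bench. Origin under its centre, at bench height. Its pocket is 74 mm (x) by 38 mm (y); pocket floor 4 mm, walls 9 mm above the bench. The scraper stands upright in it with its 62 mm width along the rest's x axis.
- timer: white kitchen-type timer lying on the bench, 62 x 62 x 20 mm, origin under its centre; to be left alone.
- beaker: small empty glass beaker standing on the bench, 44 mm across, 58 mm high, origin under its centre; to be left alone.
- chip_0: angular grey-brown stone chip, about 17 x 14 x 12 mm, 11 g, loose on the floor of the sorting tray. Origin at the centre of its underside as first placed. It may be absent.
- chip_1: angular grey-brown stone chip, about 17 x 14 x 12 mm, 11 g, loose on the floor of the sorting tray. Origin at the centre of its underside as first placed. It may be absent.
- chip_2: angular grey-brown stone chip, about 17 x 14 x 12 mm, 11 g, loose on the floor of the sorting tray. Origin at the centre of its underside as first placed. It may be absent.
- chip_3: angular grey-brown stone chip, about 17 x 14 x 12 mm, 11 g, loose on the floor of the sorting tray. Origin at the centre of its underside as first placed. It may be absent.
- chip_4: angular grey-brown stone chip, about 17 x 14 x 12 mm, 11 g, loose on the floor of the sorting tray. Origin at the centre of its underside as first placed. It may be absent.
- chip_5: angular grey-brown stone chip, about 17 x 14 x 12 mm, 11 g, loose on the floor of the sorting tray. Origin at the centre of its underside as first placed. It may be absent.
- chip_6: angular grey-brown stone chip, about 17 x 14 x 12 mm, 11 g, loose on the floor of the sorting tray. Origin at the centre of its underside as first placed. It may be absent.
- chip_7: angular grey-brown stone chip, about 17 x 14 x 12 mm, 11 g, loose on the floor of the sorting tray. Origin at the centre of its underside as first placed. It may be absent.
- billet_0: reddish banded rock billet, a saw-cut block 46 mm (x) by 27 mm (y) by 24 mm high, 75 g, lying loose on the bench. Origin at its centre (12 mm above the bench). It goes into a divider cell with its 46 mm length along the cell's length (the divider's y). It may be absent.
- billet_1: dark grey banded rock billet, a saw-cut block 46 mm (x) by 27 mm (y) by 24 mm high, 75 g, lying loose on the bench. Origin at its centre (12 mm above the bench). It goes into a divider cell with its 46 mm length along the cell's length (the divider's y). It may be absent.
- billet_2: sandy banded rock billet, a saw-cut block 46 mm (x) by 27 mm (y) by 24 mm high, 75 g, lying loose on the bench. Origin at its centre (12 mm above the bench). It goes into a divider cell with its 46 mm length along the cell's length (the divider's y). It may be absent.
- billet_3: greenish banded rock billet, a saw-cut block 46 mm (x) by 27 mm (y) by 24 mm high, 75 g, lying loose on the bench. Origin at its centre (12 mm above the bench). It goes into a divider cell with its 46 mm length along the cell's length (the divider's y). It may be absent.
Mind the look-alikes: they are no part of the job. What is shaped like the billet_1 but green or orange is not meant.

How it is judged:
On the way, in this order (a step that is already met when the one before it is completed fails the run):
1. all the chips lie in the bottom of the sample box, below the ledges (x of chip_0 in the frame of sample_box between -0.083 and 0.083 m and y of chip_0 in the frame of sample_box between -0.051 and 0.051 m and z of each of chip_0, chip_1, chip_2, chip_3, chip_4, chip_5, chip_6, chip_7 in the frame of sample_box below 0.045 m and x of chip_1 in the frame of sample_box between -0.083 and 0.083 m and y of chip_1 in the frame of sample_box between -0.051 and 0.051 m and x of chip_2 in the frame of sample_box between -0.083 and 0.083 m and y of chip_2 in the frame of sample_box between -0.051 and 0.051 m and x of chip_3 in the frame of sample_box between -0.083 and 0.083 m and y of chip_3 in the frame of sample_box between -0.051 and 0.051 m and x of chip_4 in the frame of sample_box between -0.083 and 0.083 m and y of chip_4 in the frame of sample_box between -0.051 and 0.051 m and x of chip_5 in the frame of sample_box between -0.083 and 0.083 m and y of chip_5 in the frame of sample_box between -0.051 and 0.051 m and x of chip_6 in the frame of sample_box between -0.083 and 0.083 m and y of chip_6 in the frame of sample_box between -0.051 and 0.051 m and x of chip_7 in the frame of sample_box between -0.083 and 0.083 m and y of chip_7 in the frame of sample_box between -0.051 and 0.051 m), for 0.3 s.
2. the divider tray is seated level on the ledges over the chips (all of step 1 and z of divider in the frame of sample_box between 0.046 and 0.053 m and horizontal distance between divider and sample_box below 0.008 m and angle between divider's own z axis and vertical below 0.05 rad), for 0.3 s.
At the end, for the whole second after the job is handed in: Every chip lies below the ledges in the box; divider level on the ledges (about 3 mm); every billet lengthwise flat on a cell floor (4 mm, 0.12 rad), one to a cell; scraper upright in its rest (within 14 mm of its centre); all released and at rest (all of step 2 and x of billet_0 in the frame of divider between -0.08 and 0.08 m and y of billet_0 in the frame of divider between -0.048 and 0.048 m and z of billet_0 in the frame of divider between 0.012 and 0.021 m and angle between billet_0's own x axis and vertical between 1.45 and 1.69 rad and linear speed of each of billet_0, billet_1, billet_2, billet_3, divider, scraper below 0.02 m/s and x of billet_1 in the frame of divider between -0.08 and 0.08 m and y of billet_1 in the frame of divider between -0.048 and 0.048 m and z of billet_1 in the frame of divider between 0.012 and 0.021 m and angle between billet_1's own x axis and vertical between 1.45 and 1.69 rad and x of billet_2 in the frame of divider between -0.08 and 0.08 m and y of billet_2 in the frame of divider between -0.048 and 0.048 m and z of billet_2 in the frame of divider between 0.012 and 0.021 m and angle between billet_2's own x axis and vertical between 1.45 and 1.69 rad and x of billet_3 in the frame of divider between -0.08 and 0.08 m and y of billet_3 in the frame of divider between -0.048 and 0.048 m and z of billet_3 in the frame of divider between 0.012 and 0.021 m and angle between billet_3's own x axis and vertical between 1.45 and 1.69 rad and z of scraper in the frame of scraper_rest between 0.001 and 0.007 m and horizontal distance between scraper and scraper_rest below 0.014 m and angle between scraper's own z axis and vertical below 0.08 rad); the robot touches nothing.
It fails at once if the fingers touch a chip (chips are moved with the scraper) (contact force between any of chip_0, chip_1, chip_2, chip_3, chip_4, chip_5, chip_6, chip_7 and the fingers above 0.05 N).
It fails at once if the timer or the beaker is shoved or tipped (distance of any of timer, beaker from where it was at the start of the episode above 0.02 m or angle between beaker's own z axis and vertical above 0.3 rad).
Of chip_0, chip_1, chip_2, chip_3, chip_4, chip_5, chip_6, chip_7 only 5 to 8 are there at a start; the rules pass over those that are not, and their reading is None.
Of billet_0, billet_1, billet_2, billet_3 only 3 to 4 are there at a start; the rules pass over those that are not, and their reading is None.
At some moment in a run one of billet_0, billet_1, billet_2, billet_3 may be knocked a few centimetres aside while the robot is not near it.
Once in a run the grip may slacken for a moment while it holds something.
It also fails if it takes over 208 s, if anything falls off the work surface, if the arm or the gripper's body presses on something with over 40 N, if the wrist force passes 120 N, or if a joint passes its speed limit or range.

ROBOT

A 6-joint arm with a two-finger parallel gripper is mounted at the origin on a cart in front of the work surface, level with it; the furniture and walls round the work are solid. World frame = base frame: x ahead of the robot, y to its left, z up, the work surface at z = 0. Lengths are in m, angles in rad, forces in N, time in s.
With the tool pointing down it reaches from about 0.3 to 0.875 m from the base axis. Payload 4.2 kg.
Tool frame: the origin (TCP) lies on the front face of the gripper's body, between the roots of the fingers; the fingertips stand 73 mm ahead of it and the grasp point (between the pads) lies 54 mm ahead of it (env.grasp_offset is the distance from the TCP to the grasp point, in m); z points along the fingers, y is the line along which they close (so a half turn about z gives the same grasp; the last joint's range is limited). The gripper opens to 85 mm and grips with 20 to 120 N. Pads are 22 mm wide; open, the fingers measure 114 mm over their backs; the gripper's body (76 mm by 85 mm) begins 54 mm behind the grasp point. The pads swing forward as they close: fully open they stand 13 mm farther back than shut.
Start: joints at [1.297, 0.32, 1.565, -0, 1.257, -0.02], TCP at [0.144, 0.557, 0.304] pointing down, gripper open.
Joint ranges: [-3.11, 3.11], [-0.84, 2.01], [0.21, 2.61], [-1.34, 4.49], [0.05, 2.63], [-2.56, 2.56]. Speed limits (rad/s): [2.57, 2.57, 3.14, 3.14, 3.14, 3.14].

INTERFACE

Orientations are given as a unit quaternion [x, y, z, w].
In Python, from workcell import monitor, cams, env, models gives the robot as it stands.
- The arm moves only by the tool step_arm, never from a script. Its argument "moves" is a list of rows, each a list of 2 entries, a list of its own where there are three numbers: the shift along the world's x, y, z in m, then the turn about the world's z in rad. A call has 1 to 5 rows; each row is the pose to reach, as a shift and turn from the pose commanded when the call began; what a row does not reach only later rows make up. A row lasts 1/12 s, in which the tool goes at most 41.7 mm and 7.16 degrees, less where a joint would pass 70% of its speed; a pose out of reach is approached as far as the arm can. A call with a gripper value outside its range is refused whole. "grip" is the finger opening in m, from 0 to 0.0854, set as the call begins (left out, the last holds). The fingers move at their own pace and stop on an object; "squeeze" is the grip in N (left out, the last holds). Time passes only in rows, so rows that repeat a pose let the fingers close. It gives the time, the measured TCP pose, the force, the opening and the grip force at its end, in the units of the state.
- monitor.sense(): the state, without advancing time (a new reading comes with each control period).
- cams.capture(name): name is "scene" or "top" or "wrist"; returns the picture (480x640x3 uint8, red, green, blue); there is no depth.
- cams.camera_info(name): a dict with "K" (3x3 intrinsics, pixels), "T" (4x4, takes a point from camera to world coordinates). Camera axes: x right, y up, looking along -z (the intrinsics and any distortion apply to the point x, -y, -z); pixel columns grow to the right and rows downward; lengths in m; the calibration is good to about 2 mm. The wrist camera is an equidistant fisheye: a pixel r from the principal point sees the ray r / f radians off the axis. A picture is of the moment at which its call begins: read the wrist's pose just before it. camera_info takes no time and is no camera call; for the wrist camera it gives the pose at the moment of the call.
- env.hand_in(): hands the job in; it is judged then, once.
Trained networks look in the newest picture that a camera, given by its name, has taken for a name from the list of things; names that differ only in an ending like _2 or _b are one class to them, and where a whole thing is asked for, a point or a joint stands for the part that bears it (a point fixed in the world has none). Each returns a list of dicts, best first, with "p" (0 to 1); they miss things now and then, are a little off and sometimes report something else, mostly with a low value. They report only what shows in the picture. A call takes as long as a camera call. They do not tell look-alikes from the thing itself.
- models.masks_of(camera, query): "mask" (480x640 bool, what is visible of it).
- models.mark_of(camera, query): "point" ([x, y, z] in m, in world coordinates, good to about 4 mm: a listed point, or the origin of a listed thing).
The state is a dict: "t": time; "joints": joint angles; "qd": joint speeds; "tau": joint torques, N m; "tool_pos": TCP position; "tool_rot": TCP orientation; "contact_force": force on the tool from outside, world axes, zero at the start; "moment": the same for the moment, N m; "gripper_width": finger opening in m; "finger_force": force on a finger pad.
Only numpy, scipy, OpenCV 4.12 (cv2) and the standard library are available. Lean on these libraries where they do the work, as an engineer would, in place of code of your own. Each camera call takes 0.05 s, during which the arm holds its last target. There are 200 camera calls.

## Working session

There is one attempt and no reset: what is moved stays moved. The work goes in short steps, Python scripts to look and compute and a tool call to move; the robot and the scene stay as the last step left them, time stands still between calls to the robot, and variables do not carry over. Pictures are saved under pics/ and viewed, at most 14 in all, crops included, and the job is handed in when it is done.

Besides the shell and the picture viewer there is one more tool, called after ">>>" by a JSON object that holds its "api" and its "payload", one argument or row to a line. step_arm: Moves the arm, as the interface text tells. Its arguments: {"type":"object","properties":{"moves":{"type":"array","items":{"type":"array"}},"grip":{"type":"number"},"squeeze":{"type":"number"}},"required":["moves"]}

```bash
mkdir -p pics; ls
cat > h.py <<'E'
import numpy as np, cv2
from workcell import monitor, cams, env, models
def px2w(cam,u,v,z):
    I=cams.camera_info(cam);K=np.array(I["K"]);T=np.array(I["T"])
    x=(u-K[0,2])/K[0,0];y=(v-K[1,2])/K[1,1]
    d=T[:3,:3]@np.array([x,-y,-1.]);o=T[:3,3]
    return o+d*(z-o[2])/d[2]
def save(cam,name):
    im=cams.capture(cam);cv2.imwrite(f"pics/{name}.png",im[:,:,::-1]);return im
def rect(cam,m,z):
    c=max(cv2.findContours(m.astype(np.uint8),0,2)[0],key=cv2.contourArea)[:,0]
    P=np.array([px2w(cam,u,v,z)[:2] for u,v in c],np.float32)
    (cx,cy),(w,h),a=cv2.minAreaRect(P)
    if w<h:a+=90
    return np.round([cx,cy,max(w,h),min(w,h)],4),round(np.radians((a+90)%180-90),3)
def st():
    s=monitor.sense();print({k:np.round(s[k],4).tolist() for k in("t","tool_pos","tool_rot","contact_force","gripper_width","finger_force")})
E
python3 - <<'E'
from h import *
st()
for c in("top","scene"):
    save(c,c+"0");I=cams.camera_info(c);print(np.round(I["K"],1).tolist(),np.round(I["T"],3).tolist())
for n in ["sorting_tray","sample_box","divider","scraper","scraper_rest","timer","beaker","chip_0","billet_0","billet_1","billet_2","billet_3"]:
    print(n,[(round(r["p"],2),np.round(r["point"],3).tolist()) for r in models.mark_of("top",n)])
st()
E
```

```text
pics
{'t': 0.0, 'tool_pos': [0.1443, 0.5562, 0.3031], 'tool_rot': [0.1266, 0.992, -0.0009, -0.0001], 'contact_force': [0.2813, -1.2116, 0.2261], 'gripper_width': 0.0857, 'finger_force': 0.0}
[[538.2, 0.0, 313.3], [0.0, 538.2, 240.6], [0.0, 0.0, 1.0]] [[-0.007, 0.986, -0.169, 0.306], [-1.0, -0.007, 0.0, -0.027], [-0.001, 0.169, 0.986, 1.648], [0.0, 0.0, 0.0, 1.0]]
[[621.2, 0.0, 310.0], [0.0, 621.2, 235.9], [0.0, 0.0, 1.0]] [[0.462, 0.548, -0.697, -0.406], [-0.886, 0.269, -0.376, -0.555], [-0.018, 0.792, 0.61, 0.943], [0.0, 0.0, 0.0, 1.0]]
sorting_tray [(0.93, [0.545, 0.039, 0.001])]
sample_box [(0.73, [0.542, -0.017, 0.0])]
divider [(0.85, [0.445, -0.218, 0.002]), (0.31, [0.466, 0.366, 0.0])]
scraper [(0.62, [0.548, -0.344, 0.01])]
scraper_rest [(0.53, [0.468, 0.365, -0.001])]
timer [(0.88, [0.609, -0.256, -0.0]), (0.32, [0.548, 0.037, -0.001])]
beaker [(0.5, [0.754, -0.159, 0.0])]
chip_0 [(0.62, [0.559, 0.157, 0.067]), (0.62, [0.504, 0.069, 0.067]), (0.61, [0.514, 0.113, 0.066]), (0.61, [0.597, 0.073, 0.064]), (0.6, [0.595, 0.118, 0.064]), (0.56, [0.511, 0.163, 0.072]), (0.39, [0.557
[... 204 characters left out ...]
075, 0.067])]
billet_1 [(0.62, [0.546, -0.342, 0.013]), (0.62, [0.469, -0.431, 0.007]), (0.47, [0.586, -0.145, 0.011]), (0.44, [0.388, -0.364, 0.014]), (0.39, [0.596, 0.075, 0.067])]
billet_2 [(0.62, [0.546, -0.342, 0.013]), (0.62, [0.469, -0.431, 0.007]), (0.47, [0.586, -0.145, 0.011]), (0.44, [0.388, -0.364, 0.014]), (0.39, [0.596, 0.075, 0.067])]
billet_3 [(0.62, [0.546, -0.342, 0.013]), (0.62, [0.469, -0.431, 0.007]), (0.47, [0.586, -0.145, 0.011]), (0.44, [0.388, -0.364, 0.014]), (0.39, [0.596, 0.075, 0.067])]
{'t': 0.7, 'tool_pos': [0.1444, 0.5566, 0.304], 'tool_rot': [0.1265, 0.992, 0.0001, 0.0], 'contact_force': [-0.2462, 0.2518, 1.0055], 'gripper_width': 0.0853, 'finger_force': 0.0}
```

View pics/top0.png

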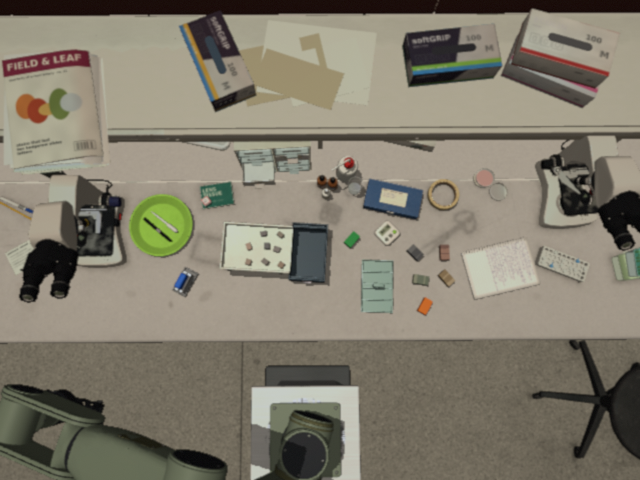

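View pics/scene0.png

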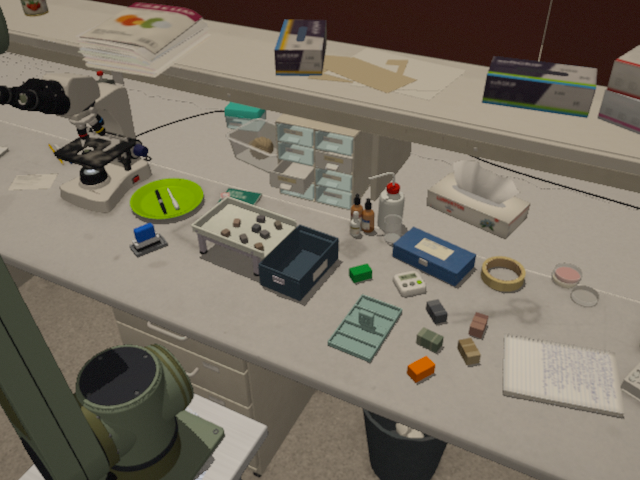

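The top view shows the tray at u 222–292, v 224–272, with its lip to the right. The box is at (309,252), the scraper in its rest at (184,281) and the divider at (377,286). The billets are dark (415,253), red (445,253), green (421,280) and sandy (446,278). The decoys are bright green (352,240) and orange (425,306), and the timer is at (387,233).

Run:
```python
from h import *
im=save("top","t1")
c=cv2.resize(im[215:310,170:470],None,fx=2.66,fy=2.66,interpolation=cv2.INTER_CUBIC)
a=cv2.resize(im[215:295,170:330],None,fx=5,fy=5,interpolation=cv2.INTER_CUBIC)
cv2.imwrite("pics/a.png",a[:,:,::-1])
for n,z in [("sorting_tray",.085),("sample_box",.062),("divider",.012),("scraper",.057),("scraper_rest",.009),("timer",.02),("beaker",.0),("billet_0",.024)]:
    for r in models.masks_of("top",n):
        m=r["mask"]; ys,xs=np.nonzero(m)
        if len(xs)<15: continue
        q=rect("top",m,z); k=im[m].mean(0).astype(int)
        print(n,round(r["p"],2),"px",int(xs.mean()),int(ys.mean()),len(xs),q[0].tolist(),q[1],k.tolist())
print([(round(r["p"],2),np.round(r["point"],3).tolist()) for r in models.mark_of("top","scraper")])
print([(round(r["p"],2),np.round(r["point"],3).tolist()) for r in models.mark_of("top","scraper_rest")])
save("scene","s1")
for n in ["sorting_tray","sample_box","divider","scraper","scraper_rest","timer","beaker","chip_0","billet_0"]:
    print(n,[(round(r["p"],2),np.round(r["point"],3).tolist()) for r in models.mark_of("scene",n)])
```

```text
sorting_tray 0.61 px 255 246 2989 [0.5557, 0.1404, 0.2061, 0.1445] 1.506 [186, 188, 167]
sample_box 0.56 px 308 252 2104 [0.5429, -0.0118, 0.1799, 0.1089] -0.07 [64, 70, 72]
divider 0.69 px 308 252 2155 [0.5501, -0.0131, 0.1905, 0.1157] -0.074 [65, 71, 73]
divider 0.59 px 376 285 1670 [0.4459, -0.2186, 0.1624, 0.097] -0.057 [133, 149, 134]
scraper 0.78 px 183 280 226 [0.4608, 0.3609, 0.0627, 0.035] -0.464 [75, 90, 119]
scraper_rest 0.59 px 189 279 147 [0.4662, 0.3492, 0.0826, 0.0406] -0.006 [86, 84, 79]
timer 0.94 px 386 232 392 [0.6083, -0.2521, 0.0646, 0.0608] -0.797 [165, 161, 141]
beaker 0.63 px 355 185 210 [0.7645, -0.1605, 0.0558, 0.0442] -0.022 [119, 116, 108]
beaker 0.48 px 445 277 190 [0.4709, -0.4325, 0.0511, 0.0355] 0.755 [127, 110, 86]
billet_0 0.74 px 443 251 163 [0.548, -0.4259, 0.0471, 0.0305] -0.046 [123, 96, 81]
billet_0 0.7 px 414 252 123 [0.5455, -0.3358, 0.0427, 0.0264] 0.756 [80, 78, 74]
billet_0 0.64 px 182 280 230 [0.4632, 0.3689, 0.0626, 0.0356] -0.464 [74, 90, 120]
billet_0 0.61 px 419 279 131 [0.4631, -0.3478, 0.0453, 0.0273] 1.529 [104, 106, 87]
billet_0 0.
[... 413 characters left out ...]
14, -0.002])]
divider [(0.79, [0.443, -0.221, -0.003])]
scraper [(0.96, [0.461, 0.365, 0.003])]
scraper_rest [(0.72, [0.46, 0.364, 0.001]), (0.2, [0.444, -0.223, -0.002])]
timer [(0.88, [0.606, -0.256, 0.001])]
beaker [(0.77, [0.758, -0.154, 0.0])]
chip_0 [(0.66, [0.562, 0.11, 0.066]), (0.65, [0.549, 0.083, 0.069]), (0.62, [0.515, 0.114, 0.072]), (0.59, [0.596, 0.07, 0.068]), (0.56, [0.515, 0.166, 0.065]), (0.53, [0.598, 0.12, 0.068]), (0.49, [0.558, 0.163, 0.065]), (0.42, [0.504, 0.07, 0.072])]
billet_0 [(0.93, [0.465, -0.352, 0.008]), (0.82, [0.544, -0.429, 0.012]), (0.65, [0.465, -0.435, 0.01]), (0.61, [0.591, -0.148, 0.014]), (0.54, [0.545, -0.338, 0.013]), (0.16, [0.515, 0.116, 0.069])]
```

View pics/a.png

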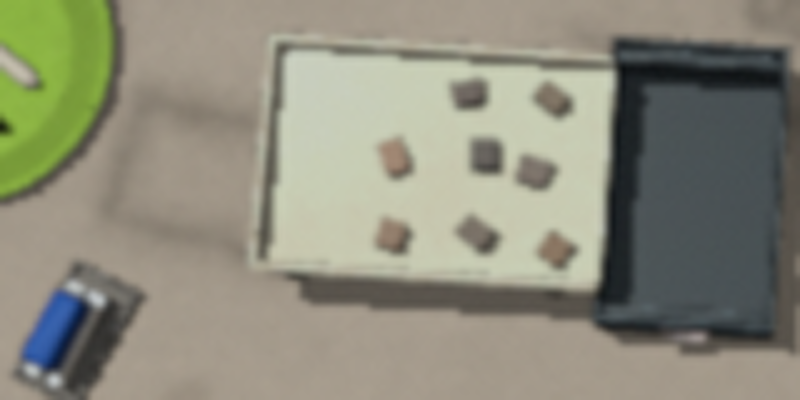

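>>> {"api": "step_arm", "payload": {
  "moves": [
    [[0.16,-0.095,-0.03],-0.12],
    [[0.16,-0.095,-0.03],-0.12],
    [[0.16,-0.095,-0.03],-0.12],
    [[0.16,-0.095,-0.03],-0.12],
    [[0.16,-0.095,-0.03],-0.12]
  ],
  "grip": 0.06
}}

```text
t: 2.17
tool_pos: [0.3071, 0.4592, 0.2733]
tool_rot: [0.187, 0.982, -0.001, 0.001]
contact_force: [-0.4, -0.3, -0.4]
gripper_width: 0.0601
finger_force: 0.0
```

>>> {"api": "step_arm", "payload": {
  "moves": [
    [[0.157,-0.095,-0.03],-0.11],
    [[0.157,-0.095,-0.03],-0.11],
    [[0.157,-0.095,-0.03],-0.11],
    [[0.157,-0.095,-0.03],-0.11],
    [[0.157,-0.095,-0.03],-0.11]
  ]
}}

```text
t: 2.58
tool_pos: [0.4648, 0.3639, 0.243]
tool_rot: [0.241, 0.971, -0.001, 0.001]
contact_force: [-0.4, -0.9, 0.7]
gripper_width: 0.0598
finger_force: 0.0
```

```bash
cat >> h.py <<'E'
def wpx(I,u,v,z):
    K=np.array(I["K"]);T=np.array(I["T"])
    x=(u-K[0,2])/K[0,0];y=(v-K[1,2])/K[1,1];r=np.hypot(x,y)+1e-9
    d=T[:3,:3]@np.array([np.sin(r)*x/r,-np.sin(r)*y/r,-np.cos(r)]);o=T[:3,3]
    return o+d*(z-o[2])/d[2]
def w2px(I,P):
    K=np.array(I["K"]);T=np.array(I["T"]);p=T[:3,:3].T@(np.array(P)-T[:3,3]);x,y,z=p[0],-p[1],-p[2]
    s=np.hypot(x,y)+1e-12;th=np.arctan2(s,z)
    return K[0,2]+K[0,0]*th*x/s,K[1,2]+K[1,1]*th*y/s
def wrect(I,m,z):
    c=max(cv2.findContours(m.astype(np.uint8),0,2)[0],key=cv2.contourArea)[:,0]
    P=np.array([wpx(I,u,v,z)[:2] for u,v in c],np.float32)
    (cx,cy),(w,h),a=cv2.minAreaRect(P)
    if w<h:a+=90
    return np.round([cx,cy,max(w,h),min(w,h)],4).tolist(),round(np.radians((a+90)%180-90),3)
def wlook(names):
    I=cams.camera_info("wrist");im=cams.capture("wrist")
    for n,z in names:
        for r in models.masks_of("wrist",n):
            m=r["mask"]; ys,xs=np.nonzero(m)
            if len(xs)<30: continue
            print(n,round(r["p"],2),"px",int(xs.mean()),int(ys.mean()),len(xs),wrect(I,m,z),im[m].mean(0).astype(int).tolist())
        print("  mark",[(round(r["p"],2),np.round(r["point"],3).tolist()) for r in models.mark_of("wrist",n)])
    return I,im
E
python3 - <<'E'
from h import *
st();print(env.grasp_offset)
I,im=wlook([("scraper",.057),("scraper_rest",.009)])
print(np.round(I["K"],1).tolist(),np.round(I["T"],3).tolist())
cv2.imwrite("pics/w0.png",im[:,:,::-1])
E
```

```text
{'t': 2.5833, 'tool_pos': [0.4648, 0.3639, 0.243], 'tool_rot': [0.241, 0.9705, -0.0005, 0.0007], 'contact_force': [-0.4397, -0.8983, 0.7483], 'gripper_width': 0.0598, 'finger_force': 0.0}
0.0539
scraper 0.83 px 324 218 2600 ([0.453, 0.3716, 0.0618, 0.0232], np.float64(-0.445)) [59, 80, 116]
  mark [(0.94, [0.459, 0.366, 0.002])]
scraper_rest 0.62 px 321 209 2461 ([0.4604, 0.3662, 0.0815, 0.0472], np.float64(-0.505)) [87, 84, 79]
scraper_rest 0.49 px 57 386 3791 ([0.4929, -0.0585, 0.2397, 0.0962], np.float64(-1.306)) [28, 32, 34]
  mark []
[[371.6, 0.0, 322.7], [0.0, 371.6, 243.0], [0.0, 0.0, 1.0]] [[0.468, -0.84, -0.275, 0.393], [0.884, 0.445, 0.146, 0.402], [-0.0, -0.311, 0.95, 0.313], [0.0, 0.0, 0.0, 1.0]]
```

View pics/w0.png

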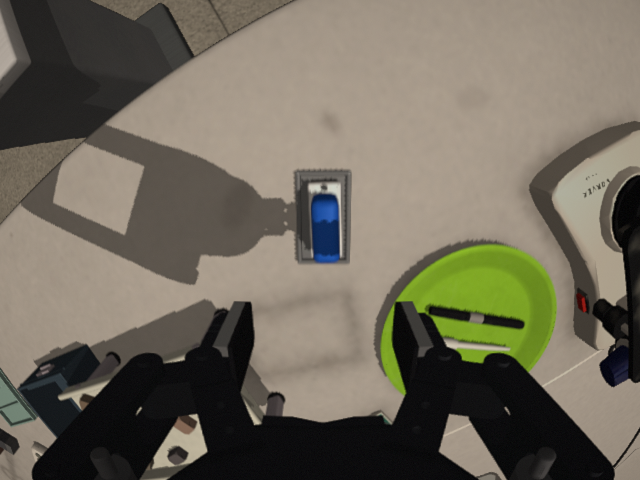

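The wrist picture shows the scraper bar at (326,228), standing in its rest, which spans (295–351, 170–264).

Run:
```python
from h import *
I=cams.camera_info("wrist");im=cv2.imread("pics/w0.png").astype(int)
m=(im[:,:,0]>im[:,:,2]+50); m[:150]=0;m[300:]=0;m[:,:280]=0;m[:,370:]=0
print(m.sum(),wrect(I,m,.057))
g=m&(im[:,:,0]>150);print(g.sum(),wrect(I,g,.057))
for v in(200,215,230,245,258):
    x=np.nonzero(m[v])[0];print(v,x.min(),x.max(),np.round(wpx(I,x.mean(),v,.057),4))
for u,v in((296,171),(350,170),(351,264),(297,265)):print(np.round(wpx(I,u,v,.009),4))
```

```text
1669 ([0.455, 0.3719, 0.0504, 0.0186], np.float64(-0.472))
366 ([0.4444, 0.3785, 0.0136, 0.0124], np.float64(1.087))
200 313 336 [0.4357 0.3815 0.057 ]
215 312 337 [0.4453 0.3765 0.057 ]
230 313 337 [0.4553 0.3716 0.057 ]
245 314 337 [0.4656 0.3666 0.057 ]
258 314 338 [0.4747 0.3623 0.057 ]
[0.4116 0.3679 0.009 ]
[0.4316 0.4077 0.009 ]
[0.506  0.3714 0.009 ]
[0.4846 0.3287 0.009 ]
```

>>> {"api": "step_arm", "payload": {
  "moves": [
    [[-0.007,0.004,-0.04],0.02],
    [[-0.007,0.004,-0.08],0.02],
    [[-0.007,0.004,-0.11],0.02],
    [[-0.007,0.004,-0.13],0.02],
    [[-0.007,0.004,-0.14],0.02]
  ]
}}

```text
t: 3.25
tool_pos: [0.4519, 0.3708, 0.1014]
tool_rot: [0.229, 0.973, -0.002, -0.002]
contact_force: [0.9, 0.3, 0.7]
gripper_width: 0.0601
finger_force: 0.0
```

>>> {"api": "step_arm", "payload": {
  "moves": [
    [[0,0,0],0],
    [[0,0,0],0],
    [[0,0,0],0],
    [[0,0,0],0],
    [[0,0,0],0]
  ],
  "grip": 0.0,
  "squeeze": 70
}}

```text
t: 3.67
tool_pos: [0.4551, 0.3715, 0.106]
tool_rot: [0.23, 0.973, 0.002, 0.001]
contact_force: [-0.7, 2.2, 4.6]
gripper_width: 0.0192
finger_force: 69.1
```

>>> {"api": "step_arm", "payload": {
  "moves": [
    [[0,0,0.005],0],
    [[0,0,0.02],0],
    [[0,0,0.05],0],
    [[0,0,0.08],0],
    [[0,0,0.11],0]
  ]
}}

```text
t: 4.08
tool_pos: [0.454, 0.37, 0.2151]
tool_rot: [0.23, 0.973, -0.001, -0.0]
contact_force: [1.4, 0.9, -1.8]
gripper_width: 0.0186
finger_force: 68.5
```

Run:
```python
from h import *
st()
I,im=wlook([("scraper",.17)])
cv2.imwrite("pics/w1.png",im[:,:,::-1])
```

```text
{'t': 4.0833, 'tool_pos': [0.454, 0.37, 0.2151], 'tool_rot': [0.2299, 0.9732, -0.0006, -0.0004], 'contact_force': [1.3864, 0.9498, -1.8064], 'gripper_width': 0.0186, 'finger_force': 68.4748}
scraper 0.71 px 322 321 8415 ([0.4469, 0.3734, 0.0704, 0.0198], np.float64(-0.454)) [43, 62, 95]
  mark [(0.6, [0.456, 0.367, 0.109])]
```

View pics/w1.png

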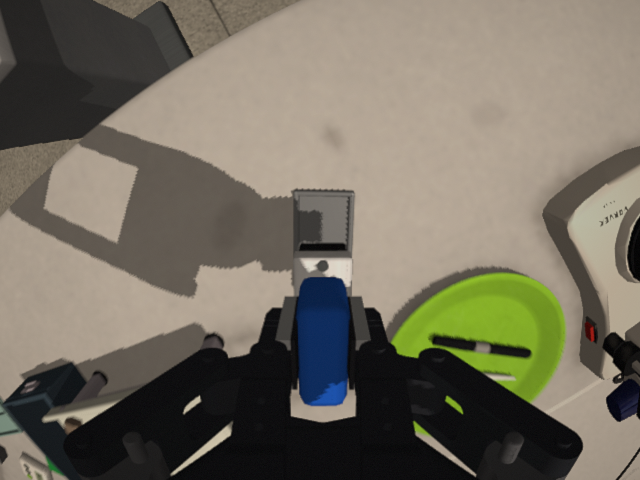

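>>> {"api": "step_arm", "payload": {
  "moves": [
    [[0.01,-0.01,0.03],0.08],
    [[0.03,-0.045,0.06],0.18],
    [[0.05,-0.085,0.06],0.28],
    [[0.075,-0.125,0.06],0.36],
    [[0.1,-0.16,0.06],0.4]
  ]
}}

```text
t: 4.65
tool_pos: [0.5444, 0.2227, 0.2729]
tool_rot: [0.03, 1.0, -0.001, -0.001]
contact_force: [0.8, 0.3, -2.7]
gripper_width: 0.0189
finger_force: 68.9
```

>>> {"api": "step_arm", "payload": {
  "moves": [
    [[0,0,0],0],
    [[0,0,0],0],
    [[0,0,0],0]
  ]
}}

```text
t: 4.9
tool_pos: [0.5441, 0.2242, 0.2722]
tool_rot: [0.033, 0.999, -0.0, -0.002]
contact_force: [-0.3, 0.6, -2.0]
gripper_width: 0.019
finger_force: 69.1
```

Run:
```python
from h import *
st()
I,im=wlook([("sorting_tray",.082),("sample_box",.062),("chip_0",.07),("scraper",.23)])
print(np.round(I["T"],4).tolist())
cv2.imwrite("pics/w2.png",im[:,:,::-1])
```

```text
{'t': 4.9, 'tool_pos': [0.5441, 0.2242, 0.2722], 'tool_rot': [0.0326, 0.9995, -0.0004, -0.0018], 'contact_force': [-0.3265, 0.6105, -1.9835], 'gripper_width': 0.019, 'finger_force': 69.1054}
sorting_tray 0.57 px 223 240 29484 ([0.5545, 0.1419, 0.2052, 0.1465], np.float64(1.498)) [162, 155, 135]
sorting_tray 0.42 px 151 252 602 ([0.5467, 0.0861, 0.024, 0.0221], np.float64(1.36)) [92, 83, 76]
sorting_tray 0.25 px 2 292 124 ([0.5852, -0.1228, 0.0381, 0.0103], np.float64(-0.507)) [108, 100, 89]
  mark [(0.58, [0.548, 0.035, 0.002])]
sample_box 0.69 px 77 234 14032 ([0.5421, 0.0047, 0.1792, 0.1415], np.float64(-0.067)) [40, 47, 50]
sample_box 0.28 px 127 199 554 ([0.5048, 0.0615, 0.0243, 0.0228], np.float64(-0.63)) [63, 52, 42]
  mark [(0.64, [0.543, -0.01, 0.002])]
chip_0 0.98 px 180 206 612 ([0.5138, 0.1136, 0.0224, 0.0206], np.float64(0.902)) [52, 47, 42]
chip_0 0.88 px 184 262 552 ([0.5612, 0.1093, 0.0226, 0.0219], np.float64(-1.521)) [71, 68, 63]
chip_0 0.83 px 204 303 469 ([0.5989, 0.1194, 0.0251, 0.0184], np.float64(-1.312)) [78, 71, 67]
chip_0 0.8 px 247 257 554 ([0.5598, 0.1632, 0.0229, 0.0186], np.float64(0.274)) [129, 104, 87]
chip_0 0.74 px 151 252 569 ([0.5506, 0.0794, 0.0246, 0.0223], np.float64(1.29)) [89, 81, 74]
chip_0 0.72 px 240 200 584 ([0.5131, 0.1645, 0.0209, 0.0181], np.float64(-0.324)) [68, 57, 47]
chip_0 0.68 px 127 200 536 ([0.5039, 0.0665, 0.0229, 0.0216], np.float64(-0.637)) [61, 51, 41]
  mark [(0.88, [0.595, 0.128, 0.068]), (0.87, [0.514, 0.164, 0.067]), (0.86, [0.595, 0.074, 0.067]), (0.78, [0.504, 0.071, 0.067]), (0.76, [0.555, 0.078, 0.069]), (0.74, [0.559, 0.113, 0.069]), (0.57, [0.512, 0.114, 0.071])]
scraper 0.98 px 322 321 8119 ([0.5343, 0.2255, 0.0678, 0.0195], np.float64(-0.041)) [36, 57, 94]
  mark [(0.75, [0.55, 0.224, 0.168])]
[[0.0657, -0.9499, -0.3056, 0.4637], [0.9978, 0.0623, 0.0207, 0.23], [-0.0006, -0.3063, 0.9519, 0.3428], [0.0, 0.0, 0.0, 1.0]]
```

View pics/w2.png

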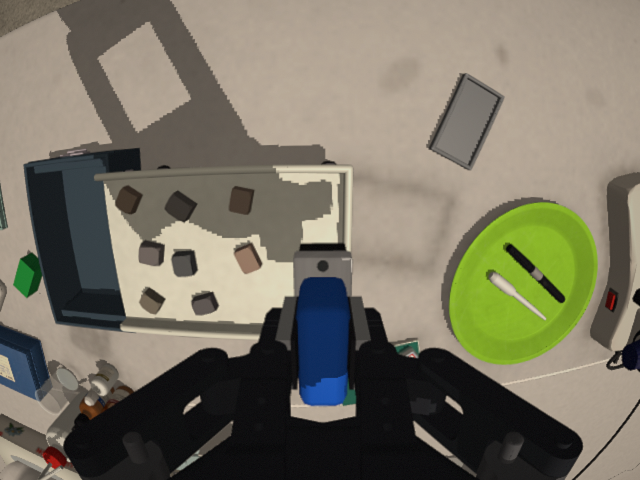

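The tray, box and all eight chips are clear: chips between u 115 and 260, v 187 and 315. The rest is empty at (466,121), and the scraper is held straight.

>>> {"api": "step_arm", "payload": {
  "moves": [
    [[-0.019,-0.019,-0.02],0],
    [[-0.019,-0.019,-0.05],0],
    [[-0.019,-0.019,-0.08],0],
    [[-0.019,-0.019,-0.09],0],
    [[-0.019,-0.019,-0.096],0]
  ]
}}

```text
t: 5.77
tool_pos: [0.525, 0.2054, 0.1762]
tool_rot: [0.032, 0.999, -0.001, -0.002]
contact_force: [-0.4, 0.0, -1.0]
gripper_width: 0.0188
finger_force: 69.2
```

>>> {"api": "step_arm", "payload": {
  "moves": [
    [[0,0,-0.002],0],
    [[0,0,-0.004],0],
    [[0,0,-0.005],0],
    [[0,0,-0.006],0],
    [[0,0,-0.006],0]
  ]
}}

```text
t: 6.18
tool_pos: [0.5262, 0.2058, 0.1726]
tool_rot: [0.032, 0.999, 0.0, 0.001]
contact_force: [-0.6, -0.2, -2.5]
gripper_width: 0.019
finger_force: 69.2
```

>>> {"api": "step_arm", "payload": {
  "moves": [
    [[0,0,-0.001],0],
    [[0,0,-0.002],0],
    [[0,0,-0.002],0]
  ]
}}

```text
t: 6.43
tool_pos: [0.526, 0.2056, 0.1701]
tool_rot: [0.032, 0.999, 0.0, 0.0]
contact_force: [-0.3, 0.7, -2.7]
gripper_width: 0.019
finger_force: 69.5
```

Run:
```python
from h import *
st()
```

```text
{'t': 6.4333, 'tool_pos': [0.526, 0.2056, 0.1701], 'tool_rot': [0.0319, 0.9995, 0.0002, 0.0003], 'contact_force': [-0.2676, 0.7229, -2.6621], 'gripper_width': 0.019, 'finger_force': 69.4986}
```

>>> {"api": "step_arm", "payload": {
  "moves": [
    [[0,0,-0.001],0],
    [[0,0,-0.002],0],
    [[0,0,-0.002],0]
  ]
}}

```text
t: 6.68
tool_pos: [0.5259, 0.2056, 0.17]
tool_rot: [0.032, 0.999, 0.0, 0.001]
contact_force: [-4.5, -2.4, 10.7]
gripper_width: 0.019
finger_force: 71.1
```

>>> {"api": "step_arm", "payload": {
  "moves": [
    [[0,0,-0.001],0],
    [[0,0,-0.0015],0],
    [[0,0,-0.0015],0]
  ]
}}

```text
t: 6.93
tool_pos: [0.5259, 0.2056, 0.1699]
tool_rot: [0.032, 0.999, 0.0, 0.001]
contact_force: [-5.3, -2.9, 19.4]
gripper_width: 0.0191
finger_force: 72.4
```

>>> {"api": "step_arm", "payload": {
  "moves": [
    [[-0.0007,-0.01,0.0015],0],
    [[-0.0014,-0.02,0.0015],0],
    [[-0.002,-0.03,0.0015],0],
    [[-0.0027,-0.04,0.0015],0],
    [[-0.0034,-0.05,0.0015],0]
  ]
}}

```text
t: 7.35
tool_pos: [0.5242, 0.1564, 0.17]
tool_rot: [0.032, 0.999, 0.002, 0.003]
contact_force: [0.6, 4.9, 8.3]
gripper_width: 0.0189
finger_force: 70.7
```

>>> {"api": "step_arm", "payload": {
  "moves": [
    [[-0.0007,-0.01,0],0],
    [[-0.0014,-0.02,0],0],
    [[-0.002,-0.03,0],0],
    [[-0.0027,-0.04,0],0],
    [[-0.0034,-0.05,0],0]
  ]
}}

```text
t: 7.77
tool_pos: [0.5209, 0.1063, 0.17]
tool_rot: [0.033, 0.999, 0.002, 0.003]
contact_force: [1.2, 5.1, 8.9]
gripper_width: 0.0187
finger_force: 70.7
```

>>> {"api": "step_arm", "payload": {
  "moves": [
    [[-0.0007,-0.01,0],0],
    [[-0.0014,-0.02,0],0],
    [[-0.002,-0.03,0],0],
    [[-0.0025,-0.037,0],0],
    [[-0.003,-0.044,0],0]
  ]
}}

```text
t: 8.18
tool_pos: [0.5178, 0.0622, 0.17]
tool_rot: [0.033, 0.999, 0.002, 0.003]
contact_force: [-0.2, 5.4, 9.0]
gripper_width: 0.019
finger_force: 70.8
```

>>> {"api": "step_arm", "payload": {
  "moves": [
    [[-0.0005,-0.007,0],0],
    [[-0.001,-0.014,0],0],
    [[-0.0015,-0.021,0],0],
    [[-0.0018,-0.026,0],0],
    [[-0.0018,-0.026,0],0]
  ]
}}

```text
t: 8.6
tool_pos: [0.5158, 0.0352, 0.17]
tool_rot: [0.033, 0.999, 0.001, 0.003]
contact_force: [0.2, 0.9, 9.4]
gripper_width: 0.0191
finger_force: 71.0
```

Run:
```python
from h import *
st()
I,im=wlook([])
cv2.imwrite("pics/w3.png",im[:,:,::-1])
```

```text
{'t': 8.6, 'tool_pos': [0.5158, 0.0352, 0.17], 'tool_rot': [0.0327, 0.9995, 0.0008, 0.0026], 'contact_force': [0.2106, 0.9104, 9.3985], 'gripper_width': 0.0191, 'finger_force': 70.97}
```

View pics/w3.png

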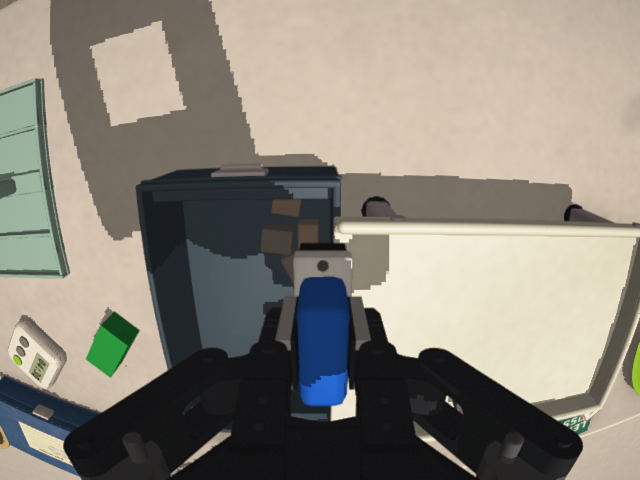

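Several chips are in the box at (285,235), and the left half of the tray is clear. Next comes the right lane.

>>> {"api": "step_arm", "payload": {
  "moves": [
    [[0,0,0.03],0],
    [[0.01,0.02,0.055],0],
    [[0.022,0.055,0.055],0],
    [[0.035,0.09,0.055],0],
    [[0.05,0.125,0.055],0]
  ]
}}

```text
t: 9.07
tool_pos: [0.5643, 0.1612, 0.2233]
tool_rot: [0.032, 0.999, -0.0, 0.0]
contact_force: [-0.4, -0.6, -2.3]
gripper_width: 0.0187
finger_force: 69.4
```

>>> {"api": "step_arm", "payload": {
  "moves": [
    [[0.018,0.036,0],0],
    [[0.018,0.036,-0.02],0],
    [[0.018,0.036,-0.04],0],
    [[0.018,0.036,-0.05],0],
    [[0.018,0.036,-0.053],0]
  ]
}}

```text
t: 9.48
tool_pos: [0.5809, 0.1962, 0.1695]
tool_rot: [0.032, 0.999, -0.001, -0.002]
contact_force: [-8.1, -1.1, 18.6]
gripper_width: 0.0188
finger_force: 73.4
```

>>> {"api": "step_arm", "payload": {
  "moves": [
    [[0,0,-0.001],0],
    [[0,0,-0.002],0],
    [[0,0,-0.002],0]
  ]
}}

```text
t: 9.73
tool_pos: [0.5811, 0.196, 0.1695]
tool_rot: [0.032, 0.999, 0.0, -0.001]
contact_force: [-5.2, 0.3, 9.2]
gripper_width: 0.0191
finger_force: 72.0
```

>>> {"api": "step_arm", "payload": {
  "moves": [
    [[-0.0007,-0.01,0],0],
    [[-0.0014,-0.02,0],0],
    [[-0.002,-0.03,0],0],
    [[-0.0027,-0.04,0],0],
    [[-0.0034,-0.05,0],0]
  ]
}}

```text
t: 10.15
tool_pos: [0.5799, 0.1464, 0.1697]
tool_rot: [0.033, 0.999, 0.001, 0.002]
contact_force: [1.5, 4.3, 5.8]
gripper_width: 0.0191
finger_force: 71.6
```

>>> {"api": "step_arm", "payload": {
  "moves": [
    [[-0.0007,-0.01,0],0],
    [[-0.0014,-0.02,0],0],
    [[-0.002,-0.03,0],0],
    [[-0.0027,-0.04,0],0],
    [[-0.0034,-0.05,0],0]
  ]
}}

```text
t: 10.57
tool_pos: [0.5765, 0.0963, 0.1697]
tool_rot: [0.033, 0.999, 0.001, 0.002]
contact_force: [0.7, 3.3, 6.0]
gripper_width: 0.0189
finger_force: 71.6
```

>>> {"api": "step_arm", "payload": {
  "moves": [
    [[-0.0007,-0.01,0],0],
    [[-0.0014,-0.02,0],0],
    [[-0.002,-0.029,0],0],
    [[-0.0025,-0.036,0],0],
    [[-0.003,-0.043,0],0]
  ]
}}

```text
t: 10.98
tool_pos: [0.5734, 0.0532, 0.1697]
tool_rot: [0.033, 0.999, 0.001, 0.002]
contact_force: [1.1, 4.1, 6.1]
gripper_width: 0.0185
finger_force: 71.7
```

>>> {"api": "step_arm", "payload": {
  "moves": [
    [[-0.0005,-0.007,0],0],
    [[-0.001,-0.014,0],0],
    [[-0.0013,-0.018,0],0],
    [[-0.0013,-0.018,0],0]
  ]
}}

```text
t: 11.32
tool_pos: [0.5718, 0.0345, 0.1695]
tool_rot: [0.033, 0.999, 0.0, 0.002]
contact_force: [-0.3, 1.2, 6.5]
gripper_width: 0.0188
finger_force: 71.8
```

Run:
```python
from h import *
st()
im=save("top","t2")
a=cv2.resize(im[215:295,170:330],None,fx=5,fy=5,interpolation=cv2.INTER_CUBIC)
I,w=wlook([("chip_0",.07)])
cv2.imwrite("pics/b.png",np.hstack([cv2.resize(a,(400,300)),cv2.resize(w,(400,300))])[:,:,::-1])
```

```text
{'t': 11.3167, 'tool_pos': [0.5718, 0.0345, 0.1695], 'tool_rot': [0.0329, 0.9995, 0.0005, 0.0017], 'contact_force': [-0.3054, 1.2211, 6.5351], 'gripper_width': 0.0188, 'finger_force': 71.7862}
chip_0 0.94 px 269 152 838 ([0.5019, 0.0154, 0.0156, 0.0119], np.float64(1.371)) [125, 114, 103]
chip_0 0.91 px 291 181 824 ([0.5159, 0.0246, 0.0141, 0.0132], np.float64(0.371)) [125, 115, 106]
chip_0 0.88 px 271 295 610 ([0.5742, 0.0089, 0.0153, 0.0139], np.float64(-0.362)) [112, 101, 84]
chip_0 0.81 px 270 244 820 ([0.5458, 0.0112, 0.0157, 0.014], np.float64(0.116)) [53, 52, 49]
chip_0 0.71 px 287 273 285 ([0.5617, 0.0183, 0.0137, 0.0055], np.float64(-0.107)) [61, 56, 54]
chip_0 0.69 px 280 110 786 ([0.4832, 0.0222, 0.0138, 0.0126], np.float64(1.389)) [163, 135, 110]
  mark [(0.81, [0.527, 0.017, 0.015]), (0.79, [0.565, 0.005, 0.014]), (0.75, [0.504, 0.032, 0.01]), (0.59, [0.556, 0.022, 0.003]), (0.58, [0.59, 0.02, 0.011]), (0.56, [0.506, 0.004, 0.02])]
```

View pics/b.png

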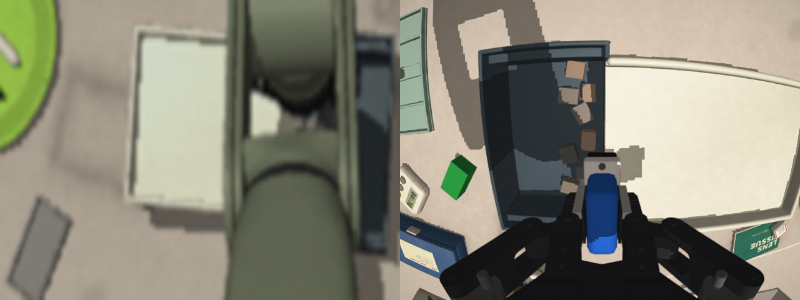

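>>> {"api": "step_arm", "payload": {
  "moves": [
    [[0,0,0.04],0],
    [[0,0.03,0.08],0],
    [[-0.01,0.07,0.1],0],
    [[-0.02,0.1,0.1],0],
    [[-0.02,0.1,0.1],0]
  ]
}}

```text
t: 11.93
tool_pos: [0.55, 0.1401, 0.2703]
tool_rot: [0.03, 1.0, 0.002, 0.001]
contact_force: [-0.3, -1.0, -3.1]
gripper_width: 0.0189
finger_force: 70.5
```

Run:
```python
from h import *
st()
I,w=wlook([("chip_0",.01)])
cv2.imwrite("pics/w4.png",w[:,:,::-1])
```

```text
{'t': 11.9333, 'tool_pos': [0.55, 0.1401, 0.2703], 'tool_rot': [0.0302, 0.9995, 0.0023, 0.0014], 'contact_force': [-0.3195, -0.9845, -3.105], 'gripper_width': 0.0189, 'finger_force': 70.5043}
chip_0 0.78 px 175 179 410 ([0.5058, 0.0058, 0.0241, 0.0172], np.float64(1.459)) [55, 50, 46]
chip_0 0.72 px 179 239 405 ([0.5653, 0.0004, 0.0236, 0.0207], np.float64(-1.4)) [73, 71, 68]
chip_0 0.58 px 192 259 151 ([0.5862, 0.0099, 0.0169, 0.0108], np.float64(-0.047)) [102, 94, 87]
chip_0 0.58 px 179 151 271 ([0.4806, 0.0144, 0.0183, 0.0176], np.float64(1.322)) [71, 60, 50]
chip_0 0.54 px 183 275 326 ([0.6037, -0.002, 0.0213, 0.0201], np.float64(1.249)) [94, 84, 70]
chip_0 0.29 px 97 392 1496 ([0.7759, -0.1822, 0.126, 0.0455], np.float64(-0.876)) [135, 128, 118]
  mark [(0.74, [0.528, 0.017, 0.014]), (0.66, [0.563, -0.002, 0.016]), (0.65, [0.482, 0.015, 0.013]), (0.61, [0.505, 0.032, 0.008]), (0.61, [0.558, 0.021, 0.003]), (0.55, [0.589, 0.02, 0.015]), (0.53, [0.611, -0.004, 0.016])]
```

View pics/w4.png

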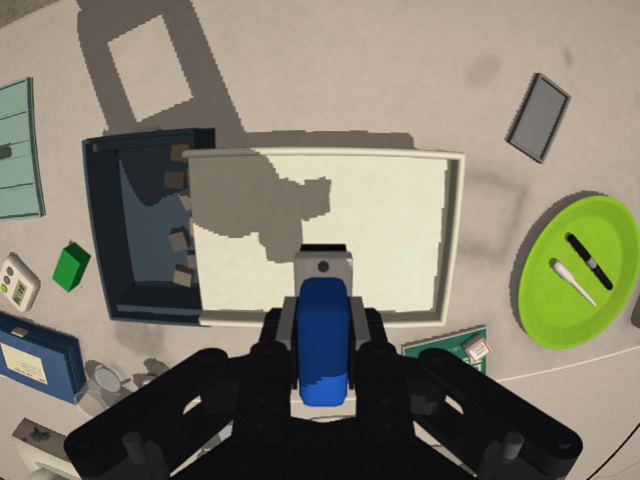

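The tray is empty and the chips lie in the box at u 160–195. I'll return the scraper to its rest at (538,118).

>>> {"api": "step_arm", "payload": {
  "moves": [
    [[-0.015,0.036,0],-0.1],
    [[-0.03,0.072,0],-0.2],
    [[-0.045,0.108,-0.01],-0.3],
    [[-0.06,0.144,-0.03],-0.4],
    [[-0.073,0.178,-0.04],-0.4]
  ]
}}

```text
t: 12.5
tool_pos: [0.4775, 0.3126, 0.2257]
tool_rot: [0.233, 0.973, -0.001, -0.001]
contact_force: [0.9, -1.0, -2.8]
gripper_width: 0.0189
finger_force: 70.6
```

>>> {"api": "step_arm", "payload": {
  "moves": [
    [[-0.0225,0.053,-0.01],0],
    [[-0.0225,0.053,-0.01],0],
    [[-0.0225,0.053,-0.01],0],
    [[-0.0225,0.053,-0.01],0]
  ]
}}

```text
t: 12.83
tool_pos: [0.4558, 0.3657, 0.2166]
tool_rot: [0.23, 0.973, -0.001, -0.0]
contact_force: [1.2, -1.3, -1.1]
gripper_width: 0.0191
finger_force: 70.5
```

Run:
```python
from h import *
st()
I,w=wlook([("scraper_rest",.009),("scraper",.17)])
```

```text
{'t': 12.8333, 'tool_pos': [0.4558, 0.3657, 0.2166], 'tool_rot': [0.2296, 0.9733, -0.0013, -0.0004], 'contact_force': [1.1569, -1.3235, -1.1414], 'gripper_width': 0.0191, 'finger_force': 70.4572}
scraper_rest 0.68 px 328 214 3638 ([0.4494, 0.3728, 0.0581, 0.0465], np.float64(-0.481)) [102, 98, 93]
  mark [(0.81, [0.462, 0.365, -0.004]), (0.54, [0.459, 0.362, 0.109])]
scraper 0.57 px 322 321 8327 ([0.4496, 0.3686, 0.0713, 0.0201], np.float64(-0.462)) [43, 62, 95]
  mark [(0.98, [0.461, 0.363, 0.112])]
```

>>> {"api": "step_arm", "payload": {
  "moves": [
    [[-0.0015,0.005,-0.03],0],
    [[-0.0015,0.005,-0.06],0],
    [[-0.0015,0.005,-0.085],0],
    [[-0.0015,0.005,-0.1],0],
    [[-0.0015,0.005,-0.104],0]
  ]
}}

```text
t: 13.5
tool_pos: [0.4534, 0.3697, 0.1112]
tool_rot: [0.23, 0.973, -0.002, -0.002]
contact_force: [-0.1, -0.2, -2.4]
gripper_width: 0.0192
finger_force: 70.6
```

>>> {"api": "step_arm", "payload": {
  "moves": [
    [[0,0,-0.002],0],
    [[0,0,-0.004],0],
    [[0,0,-0.005],0],
    [[0,0,-0.005],0]
  ]
}}

```text
t: 13.83
tool_pos: [0.4547, 0.3718, 0.1099]
tool_rot: [0.23, 0.973, 0.001, 0.001]
contact_force: [-0.6, 0.2, -1.9]
gripper_width: 0.0188
finger_force: 70.6
```

Run:
```python
from h import *
st()
```

```text
{'t': 13.8333, 'tool_pos': [0.4547, 0.3718, 0.1099], 'tool_rot': [0.2299, 0.9732, 0.0009, 0.0007], 'contact_force': [-0.5915, 0.1571, -1.8981], 'gripper_width': 0.0188, 'finger_force': 70.6329}
```

>>> {"api": "step_arm", "payload": {
  "moves": [
    [[0,0,-0.001],0],
    [[0,0,-0.002],0],
    [[0,0,-0.002],0]
  ]
}}

```text
t: 14.08
tool_pos: [0.4541, 0.3716, 0.1071]
tool_rot: [0.23, 0.973, 0.0, 0.0]
contact_force: [-0.5, 0.4, -1.7]
gripper_width: 0.0189
finger_force: 70.6
```

>>> {"api": "step_arm", "payload": {
  "moves": [
    [[0,0,-0.001],0],
    [[0,0,-0.002],0],
    [[0,0,-0.002],0]
  ]
}}

```text
t: 14.33
tool_pos: [0.4543, 0.3717, 0.1056]
tool_rot: [0.23, 0.973, 0.0, 0.0]
contact_force: [-0.4, 0.3, 3.8]
gripper_width: 0.0192
finger_force: 71.4
```

>>> {"api": "step_arm", "payload": {
  "moves": [
    [[0,0,0],0],
    [[0,0,0],0],
    [[0,0,0],0],
    [[0,0,0],0]
  ],
  "grip": 0.05
}}

```text
t: 14.67
tool_pos: [0.4542, 0.3716, 0.1048]
tool_rot: [0.23, 0.973, 0.0, 0.0]
contact_force: [0.4, -0.6, -0.4]
gripper_width: 0.05
finger_force: 0.0
```

>>> {"api": "step_arm", "payload": {
  "moves": [
    [[0,0,0.02],0],
    [[0,0,0.05],0],
    [[0,0,0.09],0],
    [[0,0,0.13],0],
    [[0,0,0.17],0]
  ]
}}

```text
t: 15.08
tool_pos: [0.4538, 0.3713, 0.2764]
tool_rot: [0.23, 0.973, -0.0, -0.0]
contact_force: [0.8, 0.5, 0.5]
gripper_width: 0.0502
finger_force: 0.0
```

Run:
```python
from h import *
st()
I,w=wlook([("scraper_rest",.009),("scraper",.061)])
cv2.imwrite("pics/w5.png",w[:,:,::-1])
m=(w[:,:,2].astype(int)>w[:,:,0].astype(int)+50); m[:130]=0;m[300:]=0;m[:,:280]=0;m[:,370:]=0
print(wrect(I,m,.061))
save("top","t3")
for r in models.masks_of("top","divider"): print(r["p"],rect("top",r["mask"],.012))
for n,z in(("billet_0",.024),):
    for r in models.masks_of("top",n):
        m=r["mask"]; ys,xs=np.nonzero(m); print(round(r["p"],2),int(xs.mean()),int(ys.mean()),rect("top",m,z))
```

```text
{'t': 15.0833, 'tool_pos': [0.4538, 0.3713, 0.2764], 'tool_rot': [0.2298, 0.9732, -0.0002, -0.0002], 'contact_force': [0.8412, 0.4684, 0.4508], 'gripper_width': 0.0502, 'finger_force': 0.0}
scraper_rest 0.73 px 319 216 1903 ([0.4606, 0.3671, 0.0826, 0.0454], np.float64(-0.482)) [84, 81, 77]
  mark [(0.96, [0.463, 0.363, -0.002])]
scraper 0.96 px 324 223 2098 ([0.4517, 0.3739, 0.0614, 0.0233], np.float64(-0.474)) [65, 89, 130]
  mark [(0.77, [0.46, 0.371, -0.002])]
([0.4573, 0.3706, 0.0502, 0.0181], np.float64(-0.464))
0.61 (array([ 0.4467, -0.2194,  0.1662,  0.0961]), np.float64(-0.053))
0.73 420 279 (array([ 0.4636, -0.3498,  0.0489,  0.0296]), np.float64(1.398))
0.69 351 239 (array([ 0.5872, -0.1435,  0.051 ,  0.0279]), np.float64(-0.7))
0.66 445 277 (array([ 0.4692, -0.4274,  0.0503,  0.0329]), np.float64(0.755))
0.6 424 305 (array([ 0.3845, -0.3603,  0.0475,  0.0291]), np.float64(-0.499))
0.56 414 251 (array([ 0.5471, -0.3373,  0.0471,  0.0309]), np.float64(0.758))
0.53 443 251 (array([ 0.548 , -0.4259,  0.047 ,  0.0305]), np.float64(-0.046))
```

>>> {"api": "step_arm", "payload": {
  "moves": [
    [[-0.003,-0.04,0.0],-0.1],
    [[-0.003,-0.08,0.0],-0.2],
    [[-0.003,-0.12,0.0],-0.3],
    [[-0.003,-0.16,0.0],-0.39],
    [[-0.003,-0.197,0.0],-0.39]
  ]
}}

```text
t: 15.9
tool_pos: [0.4502, 0.1726, 0.2734]
tool_rot: [0.415, 0.91, -0.001, -0.001]
contact_force: [0.8, -0.4, -0.3]
gripper_width: 0.0498
finger_force: 0.0
```

>>> {"api": "step_arm", "payload": {
  "moves": [
    [[-0.003,-0.04,0.0],-0.1],
    [[-0.003,-0.08,0.0],-0.2],
    [[-0.003,-0.12,0.0],-0.3],
    [[-0.003,-0.16,0.0],-0.39],
    [[-0.003,-0.197,0.0],-0.39]
  ]
}}

```text
t: 16.32
tool_pos: [0.4472, -0.0245, 0.2737]
tool_rot: [0.584, 0.812, -0.001, -0.001]
contact_force: [0.8, -0.5, -0.2]
gripper_width: 0.0501
finger_force: 0.0
```

>>> {"api": "step_arm", "payload": {
  "moves": [
    [[-0.003,-0.04,0.0],-0.1],
    [[-0.003,-0.08,0.0],-0.2],
    [[-0.003,-0.12,0.0],-0.3],
    [[-0.003,-0.16,0.0],-0.38],
    [[-0.003,-0.197,0.0],-0.38]
  ]
}}

```text
t: 16.73
tool_pos: [0.4443, -0.2215, 0.2735]
tool_rot: [0.727, 0.687, -0.0, -0.001]
contact_force: [1.1, -0.2, 0.8]
gripper_width: 0.0503
finger_force: 0.0
```

>>> {"api": "step_arm", "payload": {
  "moves": [
    [[0,0,0],0],
    [[0,0,0],0]
  ]
}}

```text
t: 16.9
tool_pos: [0.4446, -0.2209, 0.2733]
tool_rot: [0.727, 0.687, -0.0, -0.001]
contact_force: [-0.4, 1.4, 0.9]
gripper_width: 0.0498
finger_force: 0.0
```

Run:
```python
from h import *
st()
I,w=wlook([("divider",.012),("billet_0",.024)])
cv2.imwrite("pics/w6.png",w[:,:,::-1])
```

```text
{'t': 16.9, 'tool_pos': [0.4446, -0.2209, 0.2733], 'tool_rot': [0.7269, 0.6868, -0.0004, -0.0015], 'contact_force': [-0.4478, 1.3611, 0.8711], 'gripper_width': 0.0498, 'finger_force': 0.0}
divider 0.91 px 324 210 17324 ([0.4446, -0.2196, 0.1605, 0.0983], np.float64(-0.036)) [128, 146, 130]
  mark [(0.9, [0.445, -0.218, 0.001])]
billet_0 0.82 px 348 336 1394 ([0.4619, -0.3459, 0.059, 0.0307], np.float64(1.395)) [93, 94, 75]
billet_0 0.61 px 279 349 1091 ([0.3881, -0.3575, 0.0447, 0.0402], np.float64(1.074)) [108, 49, 9]
billet_0 0.58 px 433 315 958 ([0.5476, -0.328, 0.0416, 0.0345], np.float64(-0.898)) [68, 65, 62]
billet_0 0.56 px 354 391 1284 ([0.466, -0.4205, 0.0559, 0.0438], np.float64(0.702)) [102, 84, 59]
billet_0 0.54 px 324 210 17354 ([0.4446, -0.217, 0.1553, 0.0952], np.float64(-0.033)) [128, 146, 130]
  mark [(0.85, [0.546, -0.337, 0.013]), (0.78, [0.469, -0.429, 0.011]), (0.76, [0.462, -0.35, 0.011]), (0.57, [0.38, -0.365, 0.016]), (0.56, [0.585, -0.15, 0.012])]
```

View pics/w6.png

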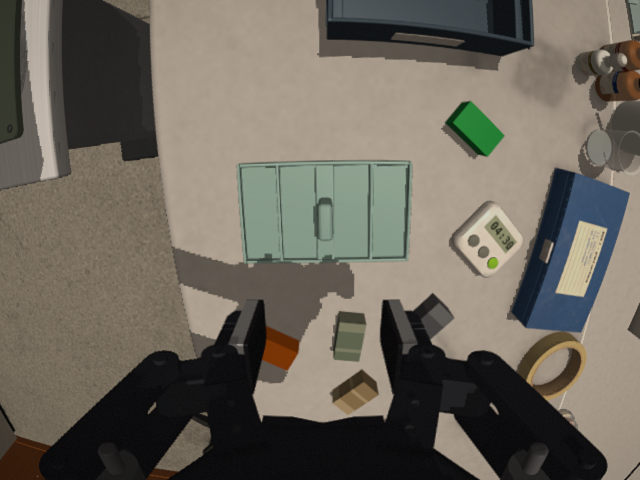

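The divider lies at (324,211), nearly square to the image, with its grip at (324,218). I'm descending on it.

>>> {"api": "step_arm", "payload": {
  "moves": [
    [[0,0.0015,-0.04],0.015],
    [[0,0.0015,-0.08],0.015],
    [[0,0.0015,-0.12],0.015],
    [[0,0.0015,-0.15],0.015],
    [[0,0.0015,-0.175],0.015]
  ]
}}

```text
t: 17.57
tool_pos: [0.4444, -0.2162, 0.0978]
tool_rot: [0.72, 0.694, -0.0, -0.001]
contact_force: [-0.1, -0.3, -0.4]
gripper_width: 0.0497
finger_force: 0.0
```

>>> {"api": "step_arm", "payload": {
  "moves": [
    [[0,0,-0.005],0],
    [[0,0,-0.008],0],
    [[0,0,-0.008],0]
  ]
}}

```text
t: 17.82
tool_pos: [0.4458, -0.2176, 0.0924]
tool_rot: [0.72, 0.694, 0.0, 0.0]
contact_force: [0.4, 0.7, -0.1]
gripper_width: 0.0501
finger_force: 0.0
```

>>> {"api": "step_arm", "payload": {
  "moves": [
    [[0,0,0],0],
    [[0,0,0],0],
    [[0,0,0],0],
    [[0,0,0],0],
    [[0,0,0],0]
  ],
  "grip": 0.0,
  "squeeze": 70
}}

```text
t: 18.23
tool_pos: [0.4459, -0.2183, 0.0934]
tool_rot: [0.72, 0.693, 0.001, 0.001]
contact_force: [-1.0, 0.8, 6.3]
gripper_width: 0.0106
finger_force: 70.8
```

>>> {"api": "step_arm", "payload": {
  "moves": [
    [[0,0,0.005],0],
    [[0,0,0.02],0],
    [[0,0,0.05],0],
    [[0,0,0.08],0],
    [[0,0,0.11],0]
  ]
}}

```text
t: 18.65
tool_pos: [0.4445, -0.2177, 0.2031]
tool_rot: [0.72, 0.694, -0.0, -0.0]
contact_force: [0.4, -1.2, -1.9]
gripper_width: 0.0107
finger_force: 69.4
```

Run:
```python
from h import *
st()
I,w=wlook([("divider",.124)])
cv2.imwrite("pics/w7.png",w[:,:,::-1])
```

```text
{'t': 18.65, 'tool_pos': [0.4445, -0.2177, 0.2031], 'tool_rot': [0.7204, 0.6935, -0.0002, -0.0005], 'contact_force': [0.3687, -1.1692, -1.8833], 'gripper_width': 0.0107, 'finger_force': 69.414}
divider 0.6 px 322 275 47254 ([0.4429, -0.2172, 0.158, 0.0967], np.float64(-0.039)) [108, 125, 111]
  mark [(0.84, [0.443, -0.219, 0.11]), (0.43, [0.463, -0.35, 0.014])]
```

View pics/w7.png

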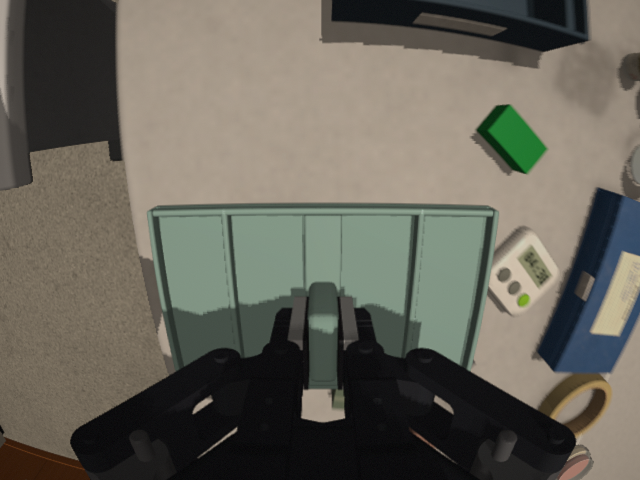

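>>> {"api": "step_arm", "payload": {
  "moves": [
    [[0.02,0.01,0.03],-0.03],
    [[0.05,0.025,0.06],-0.03],
    [[0.08,0.04,0.09],-0.03],
    [[0.098,0.052,0.1],-0.03],
    [[0.098,0.052,0.1],-0.03]
  ]
}}

```text
t: 19.22
tool_pos: [0.5476, -0.1641, 0.3041]
tool_rot: [0.73, 0.684, 0.003, 0.003]
contact_force: [0.9, -0.0, -1.0]
gripper_width: 0.0109
finger_force: 69.6
```

>>> {"api": "step_arm", "payload": {
  "moves": [
    [[0,0,0],0],
    [[0,0,0],0]
  ]
}}

```text
t: 19.38
tool_pos: [0.5418, -0.1657, 0.2997]
tool_rot: [0.731, 0.683, -0.001, -0.002]
contact_force: [-1.1, -0.6, -1.4]
gripper_width: 0.0104
finger_force: 69.6
```

Run:
```python
from h import *
st()
I,w=wlook([("sample_box",.062),("sorting_tray",.08)])
print(np.array(I["T"]).tolist())
cv2.imwrite("pics/w8.png",w[:,:,::-1])
cv2.imwrite("pics/w8c.png",cv2.resize(w[0:240,180:500],None,fx=2.5,fy=2.5)[:,:,::-1])
```

```text
{'t': 19.3833, 'tool_pos': [0.5418, -0.1657, 0.2997], 'tool_rot': [0.7306, 0.6828, -0.0014, -0.002], 'contact_force': [-1.0815, -0.6125, -1.3953], 'gripper_width': 0.0104, 'finger_force': 69.6109}
sample_box 0.77 px 317 57 19209 ([0.544, -0.0201, 0.1723, 0.0977], np.float64(-0.077)) [57, 63, 67]
  mark [(0.69, [0.527, 0.016, 0.012]), (0.59, [0.545, -0.015, -0.004])]
  mark []
[[0.9976609081955169, 0.06351910225030054, 0.02525937267254366, 0.5460411711709965], [-0.06821211818742794, 0.9491466799511481, 0.3073559611754676, -0.08608876160584666], [-0.0044518749846496715, -0.30836002267970314, 0.9512593112406796, 0.370137190871278], [0.0, 0.0, 0.0, 1.0]]
```

View pics/w8c.png

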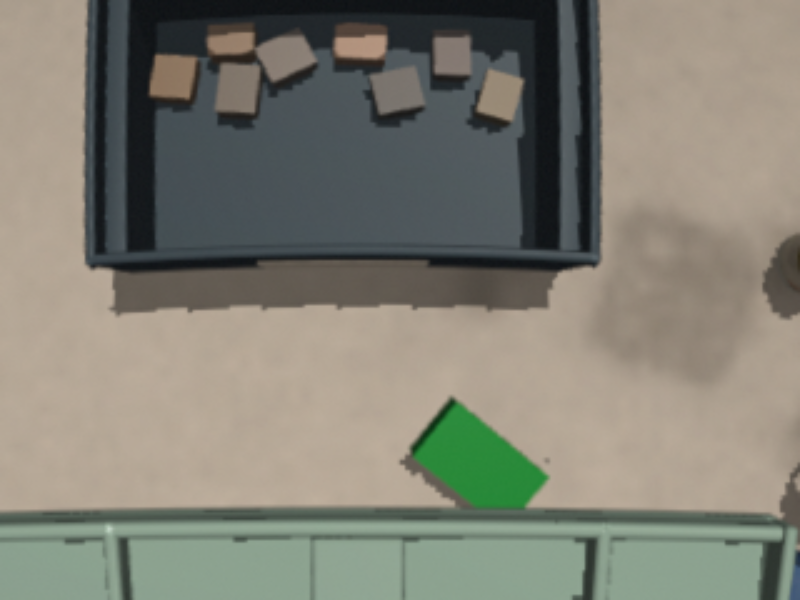

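All eight chips are visible on the box floor. The near rim corners are at crop (91,264) and (599,262), and the divider's far edge is at v≈522.

Run:
```python
from h import *
I=cams.camera_info("wrist")
f=lambda x,y,z:wpx(I,180+x/2.5,y/2.5,z)
A=f(91,264,.062);B=f(599,262,.062);print(A,B,np.hypot(*(B-A)[:2]),np.arctan2(*(B-A)[1::-1]))
yaw=np.arctan2(*(B-A)[1::-1]);yw=-.068
ey=np.array([-np.sin(yw),np.cos(yw)]);print("box c",(A+B)[:2]/2+ey*.054)
im=cv2.imread("pics/w8.png")[:,:,::-1].astype(int)
m=(im[:,:,1]>im[:,:,0]+8)&(im[:,:,1]<190)&(im[:,:,0]>70)
for z in(.219,):
  P=[]
  for u in range(90,480,30):
    col=np.nonzero(m[200:300,u])[0]
    if len(col):P.append(wpx(I,u,200+col[0],z)[:2])
  P=np.array(P);print(np.round(P,4).tolist(),"yaw",np.arctan(np.polyfit(P[:,0],P[:,1],1)[0]))
Q=f(795,520,.219);print("div right far corner",Q)
for v in(215,230,250): 
  r=np.nonzero(m[v])[0]; r=r[r<560]; print(v,r.min(),r.max(),wpx(I,r.min(),v,.219),wpx(I,r.max(),v,.219))
```

```text
[ 0.45855677 -0.06002685  0.062     ] [ 0.62781974 -0.07170815  0.062     ] 0.16966556442471536 -0.06890346402353167
box c [ 0.54685742 -0.0119923 ]
[[0.4658, -0.1149], [0.4812, -0.1146], [0.4953, -0.1154], [0.5088, -0.1162], [0.5217, -0.1172], [0.5344, -0.1182], [0.5469, -0.1191], [0.5595, -0.1199], [0.5723, -0.1194], [0.5854, -0.1218], [0.5992, -0.1225]] yaw -0.0608178856778326
div right far corner [ 0.62297654 -0.12487515  0.219     ]
215 147 498 [ 0.46373236 -0.11708627  0.219     ] [ 0.62316839 -0.12815599  0.219     ]
230 149 497 [ 0.46331792 -0.12419641  0.219     ] [ 0.62312369 -0.13527281  0.219     ]
250 152 542 [ 0.46277789 -0.13391928  0.219     ] [ 0.65014892 -0.14708007  0.219     ]
```

Run:
```python
from h import *
import time
for k in range(2):
  st();I=cams.camera_info("wrist");w=cams.capture("wrist");print(np.round(np.array(I["T"]),4).tolist())
  b=models.masks_of("wrist","sample_box")[0]["mask"]
  # outer front edge and side edges from mask
  pts=[]
  def row(v): r=np.nonzero(b[v])[0];return r.min(),r.max()
  L=[];R=[]
  for v in range(10,95,5):
    l,r=row(v);L.append(wpx(I,l-.5,v,.062)[:2]);R.append(wpx(I,r+.5,v,.062)[:2])
  F=[wpx(I,u,np.nonzero(b[:,u])[0].max()+.5,.062)[:2] for u in range(225,415,10)]
  L,R,F=map(np.array,(L,R,F))
  yw=np.arctan(np.polyfit(F[:,0],F[:,1],1)[0]);print("yawF",yw,"L",np.arctan(np.polyfit(L[:,1],L[:,0],1)[0]),"R",np.arctan(np.polyfit(R[:,1],R[:,0],1)[0]))
  yw=-.068;ex=np.array([np.cos(yw),np.sin(yw)]);ey=np.array([-ex[1],ex[0]])
  l,r,f=np.median(L@ex),np.median(R@ex),np.median(F@ey);print("width",r-l,"c",ex*(l+r)/2+ey*(f+.054))
  im=w.astype(int);m=(im[:,:,1]>im[:,:,0]+8)&(im[:,:,1]<190)&(im[:,:,0]>70)
  z=monitor.sense()["tool_pos"][2]-.081
  L=[];R=[]
  for v in range(216,236,3):
    q=np.nonzero(m[v])[0];q=q[q<520];L.append(wpx(I,q.min(),v,z)[:2]);R.append(wpx(I,q.max(),v,z)[:2])
  F=np.array([wpx(I,u,200+np.nonzero(m[200:300,u])[0][0],z)[:2] for u in range(170,480,10)])
  L,R=map(np.array,(L,R));l,r,f=np.median(L@ex),np.median(R@ex),np.median(F@ey)
  print("div width",r-l,"yaw",np.arctan(np.polyfit(F[:,0],F[:,1],1)[0]),"c",ex*(l+r)/2+ey*(f-.048))
cv2.imwrite("pics/w9.png",w[:,:,::-1])
save("scene","s2");print([np.round(r["point"],4).tolist() for r in models.mark_of("scene","sample_box")])
```

```text
{'t': 19.6333, 'tool_pos': [0.5422, -0.1663, 0.301], 'tool_rot': [0.7311, 0.6823, -0.0005, -0.0008], 'contact_force': [-0.7289, -0.2328, -0.9978], 'gripper_width': 0.0101, 'finger_force': 69.6113}
[[0.9976, 0.0657, 0.0228, 0.5463], [-0.0696, 0.9489, 0.3079, -0.0867], [-0.0014, -0.3087, 0.9512, 0.3714], [0.0, 0.0, 0.0, 1.0]]
yawF -0.0714016803282366 L 0.07518560310940403 R 0.07284254469058982
width 0.1709548247708177 c [ 0.54419723 -0.01485133]
div width 0.15821394277969653 yaw -0.06899023059167751 c [ 0.54073219 -0.16641169]
{'t': 19.7333, 'tool_pos': [0.5426, -0.1663, 0.3015], 'tool_rot': [0.731, 0.6824, -0.0002, -0.0003], 'contact_force': [0.4304, -0.4182, -0.64], 'gripper_width': 0.0107, 'finger_force': 69.612}
[[0.9976, 0.0658, 0.0217, 0.5466], [-0.0693, 0.9488, 0.3081, -0.0866], [-0.0003, -0.3089, 0.9511, 0.3719], [0.0, 0.0, 0.0, 1.0]]
yawF -0.06730870607476232 L 0.06285233304401497 R 0.06495922736776656
width 0.17127518990796586 c [ 0.54399711 -0.01473463]
div width 0.15844939762102084 yaw -0.06896944702519787 c [ 0.54124565 -0.16641088]
[[0.5475, -0.01, -0.0009]]
```

>>> {"api": "step_arm", "payload": {
  "moves": [
    [[0.001,0.035,-0.01],0],
    [[0.002,0.07,-0.03],0],
    [[0.003,0.105,-0.05],0],
    [[0.003,0.135,-0.07],0],
    [[0.003,0.154,-0.09],0]
  ]
}}

```text
t: 20.35
tool_pos: [0.5459, -0.0094, 0.2113]
tool_rot: [0.73, 0.683, 0.001, -0.0]
contact_force: [0.3, 0.7, -1.9]
gripper_width: 0.011
finger_force: 69.6
```

>>> {"api": "step_arm", "payload": {
  "moves": [
    [[0,0,-0.01],0],
    [[0,0,-0.02],0],
    [[0,0,-0.03],0],
    [[0,0,-0.035],0],
    [[0,0,-0.035],0]
  ]
}}

```text
t: 20.77
tool_pos: [0.5459, -0.013, 0.176]
tool_rot: [0.731, 0.682, -0.001, -0.0]
contact_force: [-0.7, -0.6, -1.7]
gripper_width: 0.0109
finger_force: 69.5
```

>>> {"api": "step_arm", "payload": {
  "moves": [
    [[0,0,0],0],
    [[0,0,0],0]
  ]
}}

```text
t: 20.93
tool_pos: [0.5466, -0.0126, 0.1776]
tool_rot: [0.731, 0.682, 0.001, 0.001]
contact_force: [-0.2, -0.4, -1.3]
gripper_width: 0.0107
finger_force: 69.5
```

Run:
```python
from h import *
st()
I=cams.camera_info("wrist");w=cams.capture("wrist");np.save("I.npy",I["T"])
cv2.imwrite("pics/w10.png",w[:,:,::-1])
cv2.imwrite("pics/w10c.png",cv2.resize(w[120:420,120:520],None,fx=2,fy=2)[:,:,::-1])
```

```text
{'t': 20.9333, 'tool_pos': [0.5466, -0.0126, 0.1776], 'tool_rot': [0.7311, 0.6822, 0.0006, 0.0006], 'contact_force': [-0.1709, -0.3832, -1.3244], 'gripper_width': 0.0107, 'finger_force': 69.5464}
```

View pics/w10c.png

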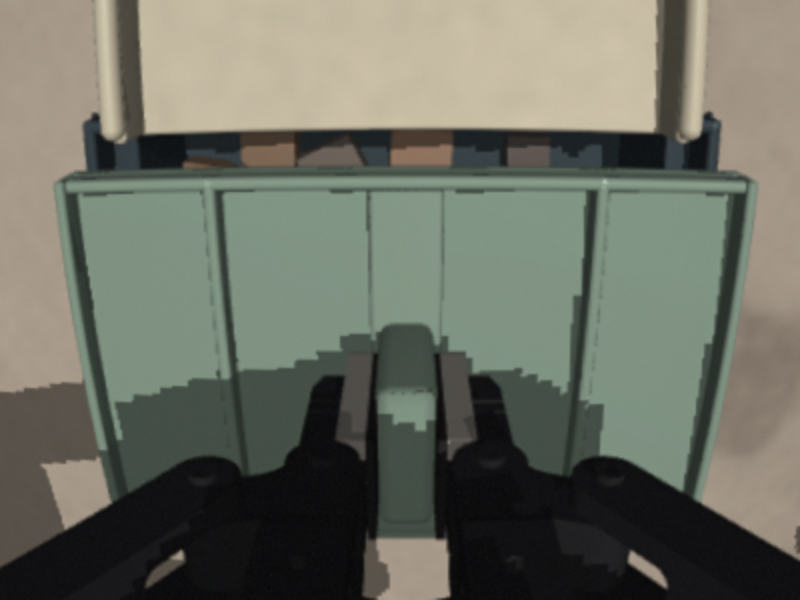

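Run:
```python
from h import *
I=cams.camera_info("wrist");I=dict(K=I["K"],T=np.load("I.npy"))
f=lambda x,y,z:wpx(I,120+x/2,120+y/2,z)
ex=np.array([.9977,-.068]);ey=np.array([.068,.9977])
def p(n,x,y,z): P=f(x,y,z)[:2]; print(n,np.round([P@ex,P@ey],4))
for x in(150,400,650):p("lip",x,134,.067)
for x in(150,400,650):p("div far",x,173,.0966)
p("divL",57,182,.0966);p("divR",753,182,.0966)
p("boxL",85,120,.062);p("boxR",719,120,.062);p("boxL2",88,160,.062);p("boxR2",715,160,.062)
p("beadL",97,60,.085);p("beadR",705,60,.085)
```

```text
lip [0.4798 0.0758]
lip [0.5437 0.0745]
lip [0.6074 0.0755]
div far [0.4897 0.0719]
div far [0.5439 0.0712]
div far [0.5978 0.0716]
divL [0.4666 0.0705]
divR [0.6233 0.0702]
boxL [0.4594 0.0796]
boxR [0.6289 0.0792]
boxL2 [0.4592 0.0686]
boxR2 [0.6287 0.0682]
beadL [0.4742 0.0966]
beadR [0.6138 0.0962]
```

>>> {"api": "step_arm", "payload": {
  "moves": [
    [[-0.001,0.001,-0.008],0],
    [[-0.001,0.001,-0.015],0],
    [[-0.001,0.001,-0.02],0],
    [[-0.001,0.001,-0.024],0],
    [[-0.001,0.001,-0.024],0]
  ]
}}

```text
t: 21.4
tool_pos: [0.5445, -0.0109, 0.1516]
tool_rot: [0.731, 0.683, -0.001, -0.001]
contact_force: [-0.8, -0.1, -1.9]
gripper_width: 0.0105
finger_force: 69.6
```

>>> {"api": "step_arm", "payload": {
  "moves": [
    [[0,0,-0.002],0],
    [[0,0,-0.004],0],
    [[0,0,-0.005],0],
    [[0,0,-0.006],0],
    [[0,0,-0.006],0]
  ]
}}

```text
t: 21.82
tool_pos: [0.5451, -0.0109, 0.1467]
tool_rot: [0.731, 0.683, -0.0, -0.0]
contact_force: [-0.0, 0.4, -0.3]
gripper_width: 0.0107
finger_force: 69.6
```

>>> {"api": "step_arm", "payload": {
  "moves": [
    [[0,0,-0.001],0],
    [[0,0,-0.002],0],
    [[0,0,-0.002],0]
  ]
}}

```text
t: 22.07
tool_pos: [0.5451, -0.0109, 0.1448]
tool_rot: [0.731, 0.683, -0.0, -0.0]
contact_force: [0.4, 0.2, -1.9]
gripper_width: 0.0107
finger_force: 69.6
```

Free of contact inside the rim, so I'm continuing down.

>>> {"api": "step_arm", "payload": {
  "moves": [
    [[0,0,-0.001],0],
    [[0,0,-0.002],0],
    [[0,0,-0.002],0]
  ]
}}

```text
t: 22.32
tool_pos: [0.5452, -0.0109, 0.1434]
tool_rot: [0.731, 0.683, 0.0, 0.0]
contact_force: [-2.0, -0.5, 3.2]
gripper_width: 0.0107
finger_force: 70.2
```

>>> {"api": "step_arm", "payload": {
  "moves": [
    [[0,0,-0.001],0],
    [[0,0,-0.0015],0],
    [[0,0,-0.0015],0]
  ]
}}

```text
t: 22.57
tool_pos: [0.5452, -0.0109, 0.1434]
tool_rot: [0.731, 0.683, 0.0, 0.0]
contact_force: [-4.9, 0.7, 12.6]
gripper_width: 0.011
finger_force: 71.7
```

>>> {"api": "step_arm", "payload": {
  "moves": [
    [[0,0,0.001],0],
    [[0,0,0.001],0],
    [[0,0,0.001],0],
    [[0,0,0.001],0]
  ],
  "grip": 0.04
}}

```text
t: 22.9
tool_pos: [0.5451, -0.011, 0.1421]
tool_rot: [0.731, 0.683, -0.0, -0.0]
contact_force: [-0.2, 0.2, 0.3]
gripper_width: 0.0402
finger_force: 0.0
```

>>> {"api": "step_arm", "payload": {
  "moves": [
    [[0,0,0.02],0],
    [[0,0,0.05],0],
    [[0,0,0.09],0],
    [[0,-0.01,0.12],0],
    [[0,-0.02,0.15],0]
  ]
}}

```text
t: 23.32
tool_pos: [0.5451, -0.0309, 0.294]
tool_rot: [0.73, 0.683, 0.0, 0.0]
contact_force: [0.4, -0.4, -0.0]
gripper_width: 0.04
finger_force: 0.0
```

Run:
```python
from h import *
st()
I,w=wlook([("divider",.062)])
cv2.imwrite("pics/w11.png",w[:,:,::-1])
```

```text
{'t': 23.3167, 'tool_pos': [0.5451, -0.0309, 0.294], 'tool_rot': [0.7304, 0.683, 0.0002, 0.0002], 'contact_force': [0.4446, -0.4295, -0.0376], 'gripper_width': 0.04, 'finger_force': 0.0}
divider 0.95 px 321 198 21102 ([0.5437, -0.0119, 0.1614, 0.0967], np.float64(-0.068)) [122, 140, 124]
  mark [(0.93, [0.544, -0.01, 0.051])]
```

View pics/w11.png

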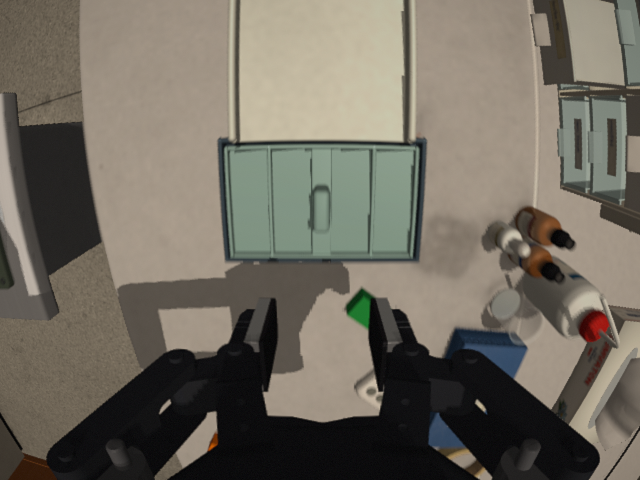

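The divider is seated flush in the box (u 222–422, v 143–260). Next are the billets.

>>> {"api": "step_arm", "payload": {
  "moves": [
    [[-0.01,-0.039,0],0],
    [[-0.02,-0.078,0],0],
    [[-0.03,-0.117,0],0],
    [[-0.04,-0.156,0],-0.02],
    [[-0.05,-0.19,-0.01],-0.05]
  ],
  "grip": 0.05
}}

```text
t: 23.88
tool_pos: [0.4948, -0.2228, 0.2821]
tool_rot: [0.748, 0.664, 0.0, 0.001]
contact_force: [1.8, -0.8, 0.3]
gripper_width: 0.0499
finger_force: 0.0
```

>>> {"api": "step_arm", "payload": {
  "moves": [
    [[-0.01,-0.039,-0.01],0],
    [[-0.02,-0.078,-0.02],0],
    [[-0.03,-0.115,-0.03],0],
    [[-0.033,-0.129,-0.035],0],
    [[-0.033,-0.129,-0.035],0]
  ]
}}

```text
t: 24.3
tool_pos: [0.4604, -0.3521, 0.244]
tool_rot: [0.749, 0.663, -0.001, -0.002]
contact_force: [-0.4, 0.2, 0.3]
gripper_width: 0.05
finger_force: 0.0
```

>>> {"api": "step_arm", "payload": {
  "moves": [
    [[0,0,0],0],
    [[0,0,0],0]
  ]
}}

```text
t: 24.47
tool_pos: [0.4624, -0.3486, 0.2468]
tool_rot: [0.747, 0.664, 0.0, -0.001]
contact_force: [-0.3, -0.2, -0.5]
gripper_width: 0.0502
finger_force: 0.0
```

Run:
```python
from h import *
st()
I,w=wlook([("billet_0",.024)])
cv2.imwrite("pics/w12.png",w[:,:,::-1])
cv2.imwrite("pics/w12c.png",cv2.resize(w[100:400,120:520],None,fx=2,fy=2)[:,:,::-1])
```

```text
{'t': 24.4667, 'tool_pos': [0.4624, -0.3486, 0.2468], 'tool_rot': [0.7473, 0.6645, 0.0003, -0.0008], 'contact_force': [-0.2579, -0.2151, -0.4504], 'gripper_width': 0.0502, 'finger_force': 0.0}
billet_0 0.89 px 235 246 2035 ([0.3843, -0.3586, 0.0477, 0.0356], np.float64(-0.503)) [183, 85, 10]
billet_0 0.73 px 339 307 1983 ([0.4666, -0.4259, 0.0534, 0.0363], np.float64(0.694)) [80, 66, 46]
billet_0 0.71 px 325 226 1933 ([0.4626, -0.3501, 0.0505, 0.0274], np.float64(1.419)) [102, 103, 82]
billet_0 0.7 px 420 200 2185 ([0.543, -0.3365, 0.0472, 0.0349], np.float64(0.753)) [75, 72, 68]
billet_0 0.65 px 424 293 1757 ([0.5439, -0.4232, 0.0496, 0.0376], np.float64(0.004)) [108, 77, 64]
  mark [(0.85, [0.464, -0.351, 0.012]), (0.77, [0.47, -0.431, 0.009]), (0.74, [0.545, -0.431, 0.01]), (0.65, [0.383, -0.364, 0.012]), (0.58, [0.548, -0.337, 0.012])]
```

View pics/w12c.png

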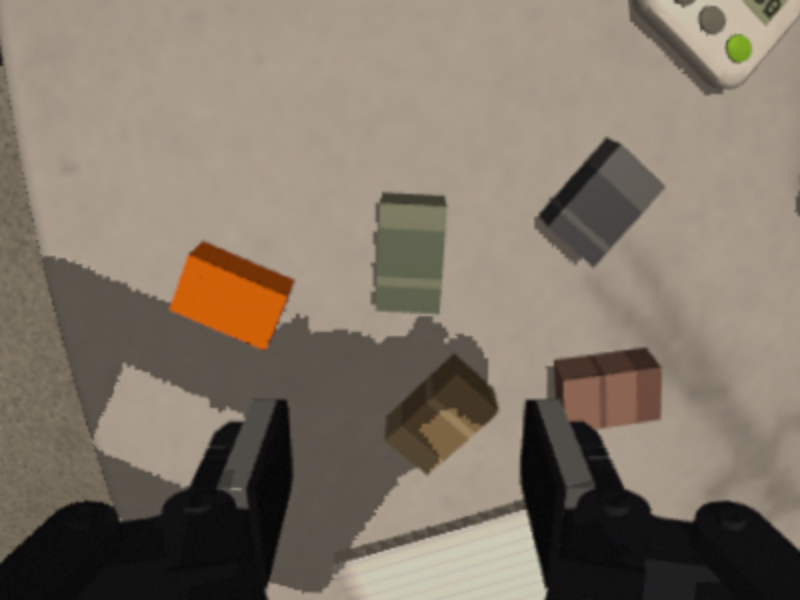

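That view shows the green billet at crop (409,255), dark at (600,200), sandy at (442,413) and red at (608,388). It was my 15th picture, one over the limit of 14, so I'll view no more and work from numbers only.

```bash
cat >> h.py <<'E'
from scipy.optimize import minimize
def fitb(I,m,x0,size=(.046,.027),z0=0,z1=.024):
    a,b=size[0]/2,size[1]/2;mm=m.astype(np.uint8)
    def hull(p):
        c,s=np.cos(p[2]),np.sin(p[2])
        P=[w2px(I,[p[0]+c*i*a-s*j*b,p[1]+s*i*a+c*j*b,z]) for i in(-1,1) for j in(-1,1) for z in(z0,z1)]
        return cv2.convexHull(np.array(P,np.float32))
    def cost(p):
        q=np.array([p[0]/100,p[1]/100,p[2]/10])
        M=np.zeros(mm.shape,np.uint8);cv2.fillConvexPoly(M,np.round(hull(q)*16).astype(np.int32),1,shift=4)
        return 1-(M&mm).sum()/max(1,(M|mm).sum())
    best=None
    for dy in(-.3,0,.3):
        s0=np.array([x0[0]*100,x0[1]*100,(x0[2]+dy)*10])
        r=minimize(cost,s0,method="Nelder-Mead",options=dict(initial_simplex=np.vstack([s0]+[s0+d for d in np.diag([.6,.6,2.])]),maxiter=200))
        if best is None or r.fun<best.fun: best=r
    q=best.x;return np.round([q[0]/100,q[1]/100,q[2]/10,1-best.fun],4).tolist()
def billets(z0=0,names=("billet_0",)):
    I=cams.camera_info("wrist");im=cams.capture("wrist")
    for r in models.masks_of("wrist","billet_0"):
        m=r["mask"]
        if m.sum()<200: continue
        q,a=wrect(I,m,z0+.024);print(round(r["p"],2),im[m].mean(0).astype(int).tolist(),"fit",fitb(I,m,[q[0],q[1],a],z0=z0,z1=z0+.024))
E
python3 - <<'E'
from h import *
st();billets()
E
```

```text
{'t': 24.6167, 'tool_pos': [0.4628, -0.3485, 0.2477], 'tool_rot': [0.7469, 0.6649, 0.0002, 0.0002], 'contact_force': [-0.0353, 0.2324, 0.5705], 'gripper_width': 0.0497, 'finger_force': 0.0}
0.9 [73, 70, 67] fit [0.5457, -0.3389, 0.7715, 0.9343]
0.82 [108, 78, 64] fit [0.5457, -0.4285, 0.0116, 0.9115]
0.8 [182, 86, 12] fit [0.3825, -0.3619, -0.5431, 0.9713]
0.66 [102, 103, 82] fit [0.4619, -0.3527, 1.3952, 0.9521]
0.56 [81, 66, 47] fit [0.4665, -0.4311, 0.715, 0.9654]
```

>>> {"api": "step_arm", "payload": {
  "moves": [
    [[0.001,0.0055,-0.04],-0.06],
    [[0.001,0.0055,-0.08],-0.06],
    [[0.001,0.0055,-0.12],-0.06],
    [[0.001,0.0055,-0.15],-0.06],
    [[0.001,0.0055,-0.164],-0.06]
  ]
}}

```text
t: 25.13
tool_pos: [0.4617, -0.3424, 0.0796]
tool_rot: [0.767, 0.642, -0.001, -0.003]
contact_force: [0.3, -0.2, -0.3]
gripper_width: 0.0501
finger_force: 0.0
```

>>> {"api": "step_arm", "payload": {
  "moves": [
    [[0,0,0],0],
    [[0,0,0],0],
    [[0,0,0],0]
  ]
}}

```text
t: 25.38
tool_pos: [0.4642, -0.3448, 0.0848]
tool_rot: [0.767, 0.642, 0.0, 0.001]
contact_force: [-0.9, -0.9, 1.0]
gripper_width: 0.05
finger_force: 0.0
```

Run:
```python
from h import *
st()
```

```text
{'t': 25.3833, 'tool_pos': [0.4642, -0.3448, 0.0848], 'tool_rot': [0.767, 0.6416, 0.0004, 0.0015], 'contact_force': [-0.8759, -0.8782, 1.0138], 'gripper_width': 0.05, 'finger_force': 0.0}
```

>>> {"api": "step_arm", "payload": {
  "moves": [
    [[0,0.001,-0.001],0],
    [[0,0.001,-0.001],0],
    [[0,0.001,-0.001],0],
    [[0,0.001,-0.001],0],
    [[0,0.001,-0.001],0]
  ],
  "grip": 0.0,
  "squeeze": 60
}}

```text
t: 25.8
tool_pos: [0.4639, -0.3438, 0.0842]
tool_rot: [0.767, 0.641, 0.001, 0.002]
contact_force: [-0.4, 1.7, 7.0]
gripper_width: 0.0253
finger_force: 60.4
```

>>> {"api": "step_arm", "payload": {
  "moves": [
    [[0,0,0.005],0],
    [[0,0,0.02],0],
    [[0,0,0.05],0],
    [[0,0,0.085],0],
    [[0,0,0.12],0]
  ]
}}

```text
t: 26.22
tool_pos: [0.4625, -0.3431, 0.2035]
tool_rot: [0.767, 0.641, -0.0, -0.001]
contact_force: [0.2, -0.1, -1.7]
gripper_width: 0.0252
finger_force: 59.6
```

Run:
```python
from h import *
st()
```

```text
{'t': 26.2167, 'tool_pos': [0.4625, -0.3431, 0.2035], 'tool_rot': [0.7672, 0.6415, -0.0002, -0.0008], 'contact_force': [0.1923, -0.0536, -1.7385], 'gripper_width': 0.0252, 'finger_force': 59.6076}
```

>>> {"api": "step_arm", "payload": {
  "moves": [
    [[0.0065,0.04,0],0.03],
    [[0.013,0.08,0],0.06],
    [[0.0195,0.12,0],0.09],
    [[0.026,0.16,0],0.108],
    [[0.0295,0.18,0],0.108]
  ]
}}

```text
t: 26.63
tool_pos: [0.4921, -0.1598, 0.2028]
tool_rot: [0.731, 0.683, 0.0, -0.001]
contact_force: [-1.2, 0.7, -1.4]
gripper_width: 0.0252
finger_force: 59.6
```

>>> {"api": "step_arm", "payload": {
  "moves": [
    [[0.0065,0.04,0],0],
    [[0.013,0.08,0],0],
    [[0.0195,0.12,0],0],
    [[0.026,0.16,0],0],
    [[0.0296,0.1827,0],0]
  ]
}}

```text
t: 27.05
tool_pos: [0.5223, 0.0227, 0.2029]
tool_rot: [0.731, 0.683, 0.001, -0.0]
contact_force: [0.3, -0.2, -1.3]
gripper_width: 0.0251
finger_force: 59.6
```

>>> {"api": "step_arm", "payload": {
  "moves": [
    [[0,0,-0.01],0],
    [[0,0,-0.02],0],
    [[0,0,-0.02],0],
    [[0,0,-0.02],0]
  ]
}}

```text
t: 27.38
tool_pos: [0.5214, 0.0182, 0.1815]
tool_rot: [0.732, 0.681, -0.001, -0.001]
contact_force: [-0.9, 0.4, -0.5]
gripper_width: 0.0253
finger_force: 59.6
```

Run:
```python
from h import *
st();billets(.09)
r=models.masks_of("wrist","divider");I=cams.camera_info("wrist")
print([(x["p"],wrect(I,x["mask"],.062)) for x in r])
```

```text
{'t': 27.3833, 'tool_pos': [0.5214, 0.0182, 0.1815], 'tool_rot': [0.7318, 0.6815, -0.001, -0.0007], 'contact_force': [-0.8947, 0.3924, -0.4785], 'gripper_width': 0.0253, 'finger_force': 59.6338}
0.68 [63, 64, 51] fit [0.5189, 0.0059, 1.5038, 0.9437]
[(0.82, ([0.5456, -0.0075, 0.1613, 0.0893], np.float64(-0.072)))]
```

>>> {"api": "step_arm", "payload": {
  "moves": [
    [[0.0005,0.001,-0.015],0],
    [[0.0005,0.001,-0.028],0],
    [[0.0005,0.001,-0.036],0],
    [[0.0005,0.001,-0.04],0],
    [[0.0005,0.001,-0.04],0]
  ]
}}

```text
t: 27.95
tool_pos: [0.5224, 0.0197, 0.1418]
tool_rot: [0.732, 0.682, -0.001, -0.0]
contact_force: [0.7, -2.0, -0.0]
gripper_width: 0.025
finger_force: 59.8
```

>>> {"api": "step_arm", "payload": {
  "moves": [
    [[0,0,-0.001],0],
    [[0,0,-0.002],0],
    [[0,0,-0.002],0],
    [[0,0,-0.002],0]
  ]
}}

```text
t: 28.28
tool_pos: [0.523, 0.0203, 0.1407]
tool_rot: [0.731, 0.682, 0.0, 0.0]
contact_force: [-0.1, -1.5, -0.4]
gripper_width: 0.0251
finger_force: 59.8
```

>>> {"api": "step_arm", "payload": {
  "moves": [
    [[0,0,-0.001],0],
    [[0,0,-0.0015],0],
    [[0,0,-0.0015],0]
  ]
}}

```text
t: 28.53
tool_pos: [0.5228, 0.0203, 0.1389]
tool_rot: [0.731, 0.682, 0.0, 0.0]
contact_force: [-0.4, -0.4, 0.7]
gripper_width: 0.0254
finger_force: 59.8
```

>>> {"api": "step_arm", "payload": {
  "moves": [
    [[0,0,-0.001],0],
    [[0,0,-0.0015],0],
    [[0,0,-0.0015],0]
  ]
}}

```text
t: 28.78
tool_pos: [0.5228, 0.0203, 0.1382]
tool_rot: [0.731, 0.682, 0.0, 0.0]
contact_force: [-1.3, -0.4, 6.1]
gripper_width: 0.0255
finger_force: 60.5
```

Run:
```python
from h import *
st()
```

```text
{'t': 28.7833, 'tool_pos': [0.5228, 0.0203, 0.1382], 'tool_rot': [0.7314, 0.682, 0.0002, 0.0002], 'contact_force': [-1.3435, -0.4137, 6.0773], 'gripper_width': 0.0255, 'finger_force': 60.5242}
```

>>> {"api": "step_arm", "payload": {
  "moves": [
    [[0,0,0],0],
    [[0,0,0],0],
    [[0,0,0.001],0]
  ],
  "grip": 0.037
}}

```text
t: 29.03
tool_pos: [0.5226, 0.0204, 0.1381]
tool_rot: [0.731, 0.682, -0.0, -0.0]
contact_force: [-0.3, 0.4, 0.1]
gripper_width: 0.037
finger_force: 0.0
```

>>> {"api": "step_arm", "payload": {
  "moves": [
    [[0,0,0.015],0],
    [[0,0,0.045],0],
    [[0,0,0.08],0],
    [[0,0,0.1],0],
    [[0,0,0.1],0]
  ]
}}

```text
t: 29.45
tool_pos: [0.525, 0.0204, 0.243]
tool_rot: [0.731, 0.682, 0.004, 0.003]
contact_force: [-0.4, -0.6, 0.4]
gripper_width: 0.0371
finger_force: 0.0
```

Run:
```python
from h import *
st();billets(.054)
save("top","t5")
print([(round(r["p"],2),np.round(r["point"],3).tolist()) for r in models.mark_of("top","billet_0")])
```

```text
{'t': 29.45, 'tool_pos': [0.525, 0.0204, 0.243], 'tool_rot': [0.7314, 0.6819, 0.0037, 0.0033], 'contact_force': [-0.3547, -0.5748, 0.4248], 'gripper_width': 0.0371, 'finger_force': 0.0}
0.96 [87, 89, 71] fit [0.5206, 0.0108, 1.4962, 0.9275]
[(0.71, [0.548, -0.429, 0.011]), (0.71, [0.387, -0.362, 0.012]), (0.63, [0.584, -0.146, 0.012]), (0.52, [0.545, -0.343, 0.012]), (0.51, [0.468, -0.432, 0.008]), (0.43, [0.518, 0.013, 0.066])]
```

>>> {"api": "step_arm", "payload": {
  "moves": [
    [[0.002,-0.04,0],-0.1],
    [[0.004,-0.08,0],-0.2],
    [[0.007,-0.12,0],-0.3],
    [[0.01,-0.16,0],-0.4],
    [[0.011,-0.18,0],-0.45]
  ],
  "grip": 0.05
}}

```text
t: 30.07
tool_pos: [0.5333, -0.1633, 0.2364]
tool_rot: [0.867, 0.499, -0.001, -0.0]
contact_force: [0.5, -0.1, -0.3]
gripper_width: 0.0501
finger_force: 0.0
```

>>> {"api": "step_arm", "payload": {
  "moves": [
    [[0.002,-0.04,0],-0.1],
    [[0.004,-0.08,0],-0.2],
    [[0.007,-0.12,0],-0.28],
    [[0.01,-0.16,0],-0.28],
    [[0.011,-0.18,0],-0.28]
  ]
}}

```text
t: 30.48
tool_pos: [0.5441, -0.3438, 0.2359]
tool_rot: [0.927, 0.375, -0.001, -0.0]
contact_force: [0.3, 0.6, 0.3]
gripper_width: 0.0501
finger_force: 0.0
```

>>> {"api": "step_arm", "payload": {
  "moves": [
    [[0,0,0],0],
    [[0,0,0],0],
    [[0,0,0],0]
  ]
}}

```text
t: 30.73
tool_pos: [0.5442, -0.3387, 0.2368]
tool_rot: [0.927, 0.376, -0.001, -0.002]
contact_force: [-0.3, 0.3, 0.5]
gripper_width: 0.0499
finger_force: 0.0
```

Run:
```python
from h import *
st();billets()
```

```text
{'t': 30.7333, 'tool_pos': [0.5442, -0.3387, 0.2368], 'tool_rot': [0.9266, 0.3759, -0.0008, -0.0016], 'contact_force': [-0.3311, 0.2971, 0.4748], 'gripper_width': 0.0499, 'finger_force': 0.0}
0.97 [34, 101, 45] fit [0.5876, -0.1442, -0.7632, 0.9543]
0.96 [80, 77, 73] fit [0.5448, -0.3384, 0.7592, 0.9762]
0.82 [38, 40, 32] fit [0.4987, 0.0737, -1.5745, 0.9583]
0.59 [66, 47, 39] fit [0.5456, -0.4276, -0.0075, 0.7591]
0.56 [67, 55, 38] fit [0.4672, -0.4304, 0.6835, 0.9749]
```

>>> {"api": "step_arm", "payload": {
  "moves": [
    [[-0.0066,-0.0066,-0.04],-0.01],
    [[-0.0066,-0.0066,-0.08],-0.01],
    [[-0.0066,-0.0066,-0.12],-0.01],
    [[-0.0066,-0.0066,-0.145],-0.01],
    [[-0.0066,-0.0066,-0.1535],-0.01]
  ]
}}

```text
t: 31.25
tool_pos: [0.5361, -0.3435, 0.0805]
tool_rot: [0.928, 0.372, -0.002, -0.004]
contact_force: [0.4, -0.2, -0.7]
gripper_width: 0.0497
finger_force: 0.0
```

>>> {"api": "step_arm", "payload": {
  "moves": [
    [[0,0,0],0],
    [[0,0,0],0],
    [[0,0,0],0],
    [[0,0,0],0]
  ]
}}

```text
t: 31.58
tool_pos: [0.5393, -0.3468, 0.0873]
tool_rot: [0.928, 0.371, 0.001, 0.002]
contact_force: [0.1, 0.5, 0.1]
gripper_width: 0.05
finger_force: 0.0
```

Run:
```python
from h import *
st()
```

```text
{'t': 31.5833, 'tool_pos': [0.5393, -0.3468, 0.0873], 'tool_rot': [0.9284, 0.3715, 0.0013, 0.0019], 'contact_force': [0.0717, 0.4543, 0.0816], 'gripper_width': 0.05, 'finger_force': 0.0}
```

>>> {"api": "step_arm", "payload": {
  "moves": [
    [[-0.001,0.001,-0.002],0],
    [[-0.001,0.001,-0.003],0],
    [[-0.001,0.001,-0.003],0],
    [[-0.001,0.001,-0.003],0]
  ]
}}

```text
t: 31.92
tool_pos: [0.5371, -0.3454, 0.0821]
tool_rot: [0.929, 0.371, 0.0, 0.0]
contact_force: [1.3, 0.4, -0.3]
gripper_width: 0.0498
finger_force: 0.0
```

>>> {"api": "step_arm", "payload": {
  "moves": [
    [[0,0,0],0],
    [[0,0,0],0],
    [[0,0,0],0],
    [[0,0,0],0],
    [[0,0,0],0]
  ],
  "grip": 0.0,
  "squeeze": 60
}}

```text
t: 32.33
tool_pos: [0.5373, -0.3456, 0.0822]
tool_rot: [0.929, 0.371, 0.0, 0.0]
contact_force: [-0.3, -0.2, 2.9]
gripper_width: 0.0254
finger_force: 61.2
```

>>> {"api": "step_arm", "payload": {
  "moves": [
    [[0,0,0.005],0],
    [[0,0,0.02],0],
    [[0,0,0.05],0],
    [[0,0,0.085],0],
    [[0,0,0.12],0]
  ]
}}

```text
t: 32.75
tool_pos: [0.5365, -0.3449, 0.2022]
tool_rot: [0.929, 0.371, -0.001, -0.001]
contact_force: [1.0, -0.7, -1.4]
gripper_width: 0.0257
finger_force: 60.7
```

Run:
```python
from h import *
st()
```

```text
{'t': 32.75, 'tool_pos': [0.5365, -0.3449, 0.2022], 'tool_rot': [0.9285, 0.3713, -0.0008, -0.0012], 'contact_force': [0.9591, -0.6916, -1.3677], 'gripper_width': 0.0257, 'finger_force': 60.6829}
```

>>> {"api": "step_arm", "payload": {
  "moves": [
    [[0.003,0.035,0],0.1],
    [[0.006,0.07,0],0.2],
    [[0.01,0.105,0],0.3],
    [[0.014,0.14,0],0.4],
    [[0.016,0.16,0],0.5]
  ]
}}

```text
t: 33.17
tool_pos: [0.5526, -0.1821, 0.2017]
tool_rot: [0.806, 0.592, 0.0, -0.001]
contact_force: [0.6, 0.9, -1.7]
gripper_width: 0.0252
finger_force: 60.8
```

>>> {"api": "step_arm", "payload": {
  "moves": [
    [[0.003,0.035,0],0.1],
    [[0.006,0.07,0],0.2],
    [[0.01,0.105,0],0.242],
    [[0.014,0.141,0],0.242],
    [[0.014,0.141,0],0.242]
  ]
}}

```text
t: 33.58
tool_pos: [0.5671, -0.0389, 0.2017]
tool_rot: [0.729, 0.684, 0.001, -0.001]
contact_force: [-0.3, -0.1, -0.7]
gripper_width: 0.0253
finger_force: 60.7
```

>>> {"api": "step_arm", "payload": {
  "moves": [
    [[0,0,-0.01],0],
    [[0,0,-0.02],0],
    [[0,0,-0.02],0],
    [[0,0,-0.02],0]
  ]
}}

```text
t: 33.92
tool_pos: [0.5663, -0.0455, 0.1804]
tool_rot: [0.731, 0.682, -0.001, -0.001]
contact_force: [0.7, -0.3, -0.2]
gripper_width: 0.0256
finger_force: 60.7
```

Run:
```python
from h import *
st();billets(.098)
st()
```

```text
{'t': 33.9167, 'tool_pos': [0.5663, -0.0455, 0.1804], 'tool_rot': [0.7313, 0.682, -0.0011, -0.0011], 'contact_force': [0.7075, -0.2857, -0.2169], 'gripper_width': 0.0256, 'finger_force': 60.7064}
0.98 [72, 69, 66] fit [0.5656, -0.0338, 1.4898, 0.9715]
0.69 [106, 108, 87] fit [0.5319, 0.0142, 1.2213, 0.5792]
0.69 [33, 117, 47] fit [0.5747, -0.0975, -1.627, 0.1099]
{'t': 34.0167, 'tool_pos': [0.567, -0.0455, 0.1816], 'tool_rot': [0.7313, 0.682, -0.0002, -0.0001], 'contact_force': [-0.2602, -0.0641, -0.0058], 'gripper_width': 0.0255, 'finger_force': 60.7067}
```

>>> {"api": "step_arm", "payload": {
  "moves": [
    [[0,0.001,-0.015],0],
    [[0,0.001,-0.028],0],
    [[0,0.001,-0.036],0],
    [[0,0.001,-0.04],0],
    [[0,0.001,-0.04],0]
  ]
}}

```text
t: 34.43
tool_pos: [0.5668, -0.0437, 0.1411]
tool_rot: [0.731, 0.682, -0.0, -0.001]
contact_force: [0.5, -0.5, 0.2]
gripper_width: 0.0254
finger_force: 60.7
```

>>> {"api": "step_arm", "payload": {
  "moves": [
    [[0,0,-0.001],0],
    [[0,0,-0.002],0],
    [[0,0,-0.003],0],
    [[0,0,-0.003],0]
  ]
}}

```text
t: 34.77
tool_pos: [0.5673, -0.0433, 0.1392]
tool_rot: [0.731, 0.683, 0.0, 0.0]
contact_force: [-0.2, -0.3, -1.2]
gripper_width: 0.026
finger_force: 60.7
```

>>> {"api": "step_arm", "payload": {
  "moves": [
    [[0,0,-0.001],0],
    [[0,0,-0.001],0],
    [[0,0,-0.001],0]
  ]
}}

```text
t: 35.02
tool_pos: [0.5671, -0.0433, 0.1379]
tool_rot: [0.731, 0.683, 0.0, 0.0]
contact_force: [-1.3, 0.6, 0.2]
gripper_width: 0.0253
finger_force: 60.7
```

>>> {"api": "step_arm", "payload": {
  "moves": [
    [[0,0,-0.001],0],
    [[0,0,-0.0015],0],
    [[0,0,-0.0015],0]
  ]
}}

```text
t: 35.27
tool_pos: [0.5671, -0.0433, 0.1363]
tool_rot: [0.731, 0.683, 0.0, 0.0]
contact_force: [0.5, 0.3, -0.8]
gripper_width: 0.0253
finger_force: 60.8
```

Run:
```python
from h import *
st()
```

```text
{'t': 35.2667, 'tool_pos': [0.5671, -0.0433, 0.1363], 'tool_rot': [0.7307, 0.6827, 0.0, 0.0], 'contact_force': [0.5353, 0.3427, -0.7842], 'gripper_width': 0.0253, 'finger_force': 60.7902}
```

>>> {"api": "step_arm", "payload": {
  "moves": [
    [[0,0,-0.0005],0],
    [[0,0,-0.001],0],
    [[0,0,-0.001],0]
  ]
}}

```text
t: 35.52
tool_pos: [0.5671, -0.0434, 0.1362]
tool_rot: [0.731, 0.683, 0.0, 0.0]
contact_force: [-1.9, -0.1, 5.4]
gripper_width: 0.0252
finger_force: 61.5
```

>>> {"api": "step_arm", "payload": {
  "moves": [
    [[0,0,0],0],
    [[0,0,0],0],
    [[0,0,0.001],0]
  ],
  "grip": 0.037
}}

```text
t: 35.77
tool_pos: [0.567, -0.0433, 0.1361]
tool_rot: [0.731, 0.683, -0.0, -0.0]
contact_force: [-0.1, 0.1, -1.4]
gripper_width: 0.0368
finger_force: 0.0
```

>>> {"api": "step_arm", "payload": {
  "moves": [
    [[0,0,0.015],0],
    [[0,0,0.045],0],
    [[0,0,0.08],0],
    [[0,0,0.1],0],
    [[0,0,0.1],0]
  ]
}}

```text
t: 36.18
tool_pos: [0.5694, -0.0435, 0.2414]
tool_rot: [0.731, 0.683, 0.003, 0.004]
contact_force: [-0.1, -0.5, -0.4]
gripper_width: 0.0368
finger_force: 0.0
```

Run:
```python
from h import *
st();billets(.054)
save("top","t6")
print([(round(r["p"],2),np.round(r["point"],3).tolist()) for r in models.mark_of("top","billet_0")])
```

```text
{'t': 36.1833, 'tool_pos': [0.5694, -0.0435, 0.2414], 'tool_rot': [0.7307, 0.6827, 0.0034, 0.0038], 'contact_force': [-0.0873, -0.5259, -0.4428], 'gripper_width': 0.0368, 'finger_force': 0.0}
0.96 [84, 82, 78] fit [0.5666, -0.0311, 1.4991, 0.9611]
0.93 [32, 105, 44] fit [0.5832, -0.116, -1.2312, 0.6192]
0.9 [104, 107, 86] fit [0.5205, 0.0114, 1.4824, 0.9789]
[(0.74, [0.387, -0.365, 0.01]), (0.65, [0.469, -0.431, 0.007]), (0.46, [0.568, -0.032, 0.066]), (0.43, [0.55, -0.426, 0.01]), (0.43, [0.588, -0.142, 0.011])]
```

>>> {"api": "step_arm", "payload": {
  "moves": [
    [[-0.01,-0.038,0],-0.1],
    [[-0.02,-0.076,0],-0.2],
    [[-0.03,-0.114,0],-0.3],
    [[-0.04,-0.152,0],-0.4],
    [[-0.05,-0.19,0],-0.5]
  ],
  "grip": 0.05
}}

```text
t: 36.8
tool_pos: [0.5158, -0.2345, 0.2344]
tool_rot: [0.878, 0.479, -0.001, -0.001]
contact_force: [0.9, -0.3, 0.3]
gripper_width: 0.0499
finger_force: 0.0
```

>>> {"api": "step_arm", "payload": {
  "moves": [
    [[-0.01,-0.038,0],-0.1],
    [[-0.02,-0.076,0],-0.2],
    [[-0.03,-0.114,0],-0.3],
    [[-0.04,-0.152,0],-0.3],
    [[-0.05,-0.19,0],-0.3]
  ]
}}

```text
t: 37.22
tool_pos: [0.4658, -0.4247, 0.2342]
tool_rot: [0.939, 0.344, -0.001, -0.002]
contact_force: [0.9, 0.3, 0.2]
gripper_width: 0.0502
finger_force: 0.0
```

>>> {"api": "step_arm", "payload": {
  "moves": [
    [[0,0,0],0],
    [[0,0,0],0],
    [[0,0,0],0]
  ]
}}

```text
t: 37.47
tool_pos: [0.4666, -0.4227, 0.2346]
tool_rot: [0.939, 0.344, -0.001, -0.002]
contact_force: [0.0, -0.2, -0.4]
gripper_width: 0.05
finger_force: 0.0
```

Run:
```python
from h import *
st();billets();st()
```

```text
{'t': 37.4667, 'tool_pos': [0.4666, -0.4227, 0.2346], 'tool_rot': [0.939, 0.3439, -0.0006, -0.0017], 'contact_force': [0.0359, -0.1544, -0.3879], 'gripper_width': 0.05, 'finger_force': 0.0}
0.79 [165, 77, 9] fit [0.3821, -0.3617, -0.5264, 0.9442]
0.6 [120, 88, 73] fit [0.5457, -0.4284, -0.0005, 0.9692]
0.56 [122, 100, 71] fit [0.4665, -0.4306, 0.6969, 0.9652]
{'t': 37.5667, 'tool_pos': [0.4673, -0.4219, 0.2355], 'tool_rot': [0.9387, 0.3448, -0.0003, -0.001], 'contact_force': [0.3841, -0.2624, 0.0888], 'gripper_width': 0.05, 'finger_force': 0.0}
```

>>> {"api": "step_arm", "payload": {
  "moves": [
    [[-0.005,-0.012,-0.04],-0.007],
    [[-0.005,-0.012,-0.08],-0.007],
    [[-0.005,-0.012,-0.12],-0.007],
    [[-0.005,-0.012,-0.145],-0.007],
    [[-0.005,-0.012,-0.152],-0.007]
  ]
}}

```text
t: 37.98
tool_pos: [0.4607, -0.4319, 0.0796]
tool_rot: [0.94, 0.342, -0.002, -0.004]
contact_force: [-0.4, -0.2, -0.3]
gripper_width: 0.05
finger_force: 0.0
```

>>> {"api": "step_arm", "payload": {
  "moves": [
    [[0,0,0],0],
    [[0,0,0],0],
    [[0,0,0],0],
    [[0,0,0],0],
    [[0,0,0],0]
  ]
}}

```text
t: 38.4
tool_pos: [0.4628, -0.4359, 0.0863]
tool_rot: [0.94, 0.341, 0.001, 0.002]
contact_force: [-0.3, 0.2, -0.8]
gripper_width: 0.0499
finger_force: 0.0
```

>>> {"api": "step_arm", "payload": {
  "moves": [
    [[0,0,0],0],
    [[0,0,0],0]
  ]
}}

```text
t: 38.57
tool_pos: [0.4623, -0.4355, 0.0852]
tool_rot: [0.94, 0.341, 0.0, 0.001]
contact_force: [0.3, 0.4, 0.3]
gripper_width: 0.0503
finger_force: 0.0
```

Run:
```python
from h import *
st()
```

```text
{'t': 38.5667, 'tool_pos': [0.4623, -0.4355, 0.0852], 'tool_rot': [0.9401, 0.3409, 0.0003, 0.0006], 'contact_force': [0.318, 0.3684, 0.3385], 'gripper_width': 0.0503, 'finger_force': 0.0}
```

>>> {"api": "step_arm", "payload": {
  "moves": [
    [[0,0.001,-0.002],0],
    [[0,0.001,-0.002],0],
    [[0,0.001,-0.002],0]
  ]
}}

```text
t: 38.82
tool_pos: [0.4619, -0.4342, 0.0822]
tool_rot: [0.94, 0.341, -0.0, -0.0]
contact_force: [-0.3, -0.8, 0.9]
gripper_width: 0.0501
finger_force: 0.0
```

>>> {"api": "step_arm", "payload": {
  "moves": [
    [[0,0,0],0],
    [[0,0,0],0],
    [[0,0,0],0],
    [[0,0,0],0],
    [[0,0,0],0]
  ],
  "grip": 0.0,
  "squeeze": 60
}}

```text
t: 39.23
tool_pos: [0.4623, -0.4345, 0.0826]
tool_rot: [0.94, 0.341, 0.0, 0.0]
contact_force: [-0.4, -0.8, 2.5]
gripper_width: 0.0255
finger_force: 61.5
```

>>> {"api": "step_arm", "payload": {
  "moves": [
    [[0,0,0.005],0],
    [[0,0,0.02],0],
    [[0,0,0.05],0],
    [[0,0,0.085],0],
    [[0,0,0.12],0]
  ]
}}

```text
t: 39.65
tool_pos: [0.4616, -0.4338, 0.2029]
tool_rot: [0.94, 0.341, -0.001, -0.001]
contact_force: [0.3, -0.3, 0.7]
gripper_width: 0.0255
finger_force: 61.0
```

Run:
```python
from h import *
st()
```

```text
{'t': 39.65, 'tool_pos': [0.4616, -0.4338, 0.2029], 'tool_rot': [0.9401, 0.3409, -0.0005, -0.0011], 'contact_force': [0.3033, -0.2906, 0.6948], 'gripper_width': 0.0255, 'finger_force': 61.0261}
```

>>> {"api": "step_arm", "payload": {
  "moves": [
    [[0.002,0.04,0],0.1],
    [[0.004,0.08,0],0.2],
    [[0.006,0.12,0],0.3],
    [[0.008,0.16,0],0.4],
    [[0.01,0.2,0],0.5]
  ]
}}

```text
t: 40.07
tool_pos: [0.4715, -0.2325, 0.2025]
tool_rot: [0.825, 0.565, 0.0, -0.0]
contact_force: [1.1, -0.1, -1.4]
gripper_width: 0.0255
finger_force: 61.1
```

>>> {"api": "step_arm", "payload": {
  "moves": [
    [[0.002,0.04,0],0.1],
    [[0.004,0.08,0],0.2],
    [[0.006,0.12,0],0.306],
    [[0.008,0.16,0],0.306],
    [[0.01,0.2,0],0.306]
  ]
}}

```text
t: 40.48
tool_pos: [0.4816, -0.0325, 0.2026]
tool_rot: [0.731, 0.682, 0.0, 0.0]
contact_force: [1.1, -0.1, -0.5]
gripper_width: 0.0254
finger_force: 61.1
```

>>> {"api": "step_arm", "payload": {
  "moves": [
    [[0,0,-0.01],0],
    [[0,0,-0.02],0],
    [[0,0,-0.02],0],
    [[0,0,-0.02],0]
  ]
}}

```text
t: 40.82
tool_pos: [0.4817, -0.0342, 0.1822]
tool_rot: [0.731, 0.682, -0.0, -0.0]
contact_force: [0.0, 0.1, -0.1]
gripper_width: 0.0253
finger_force: 61.1
```

Run:
```python
from h import *
st();billets(.098)
st()
```

```text
{'t': 40.8167, 'tool_pos': [0.4817, -0.0342, 0.1822], 'tool_rot': [0.731, 0.6824, -0.0004, -0.0005], 'contact_force': [0.0235, 0.1476, -0.0808], 'gripper_width': 0.0253, 'finger_force': 61.0579}
0.88 [74, 71, 68] fit [0.5496, -0.0207, 1.8393, 0.489]
0.87 [105, 86, 59] fit [0.4804, -0.0279, 1.4838, 0.9679]
0.82 [106, 107, 86] fit [0.5131, 0.0158, 1.7671, 0.5933]
0.76 [25, 71, 32] fit [0.5576, -0.074, -0.9588, 0.1159]
{'t': 40.9167, 'tool_pos': [0.4823, -0.0347, 0.1828], 'tool_rot': [0.7313, 0.682, 0.0002, 0.0003], 'contact_force': [-0.353, 0.3873, -0.213], 'gripper_width': 0.0252, 'finger_force': 61.0575}
```

>>> {"api": "step_arm", "payload": {
  "moves": [
    [[0,0.0015,-0.015],0],
    [[0,0.0015,-0.028],0],
    [[0,0.0015,-0.036],0],
    [[0,0.0015,-0.04],0],
    [[0,0.0015,-0.042],0]
  ]
}}

```text
t: 41.33
tool_pos: [0.4821, -0.0332, 0.1401]
tool_rot: [0.731, 0.682, -0.0, -0.0]
contact_force: [-0.1, 0.3, -0.3]
gripper_width: 0.0251
finger_force: 61.1
```

>>> {"api": "step_arm", "payload": {
  "moves": [
    [[0,0,-0.001],0],
    [[0,0,-0.002],0],
    [[0,0,-0.003],0],
    [[0,0,-0.003],0]
  ]
}}

```text
t: 41.67
tool_pos: [0.4823, -0.0329, 0.1376]
tool_rot: [0.731, 0.682, 0.0, 0.0]
contact_force: [-0.2, 0.1, -1.1]
gripper_width: 0.026
finger_force: 61.1
```

>>> {"api": "step_arm", "payload": {
  "moves": [
    [[0,0,-0.0005],0],
    [[0,0,-0.001],0],
    [[0,0,-0.001],0]
  ]
}}

```text
t: 41.92
tool_pos: [0.4823, -0.0328, 0.1366]
tool_rot: [0.731, 0.682, 0.0, 0.0]
contact_force: [-0.5, 0.3, 1.0]
gripper_width: 0.0255
finger_force: 61.2
```

>>> {"api": "step_arm", "payload": {
  "moves": [
    [[0,0,-0.0005],0],
    [[0,0,-0.0005],0]
  ]
}}

```text
t: 42.08
tool_pos: [0.4822, -0.0328, 0.1365]
tool_rot: [0.731, 0.682, 0.0, 0.0]
contact_force: [-1.5, 0.4, 4.7]
gripper_width: 0.0253
finger_force: 61.8
```

>>> {"api": "step_arm", "payload": {
  "moves": [
    [[0,0,0],0],
    [[0,0,0],0],
    [[0,0,0.001],0]
  ],
  "grip": 0.037
}}

```text
t: 42.33
tool_pos: [0.482, -0.0328, 0.1367]
tool_rot: [0.731, 0.682, -0.0, -0.0]
contact_force: [-0.5, -0.4, -0.2]
gripper_width: 0.0371
finger_force: 0.0
```

>>> {"api": "step_arm", "payload": {
  "moves": [
    [[0,0,0.015],0],
    [[0,0,0.045],0],
    [[0,0,0.08],0],
    [[0,0,0.1],0],
    [[0,0,0.1],0]
  ]
}}

```text
t: 42.75
tool_pos: [0.4844, -0.033, 0.2413]
tool_rot: [0.731, 0.682, 0.003, 0.004]
contact_force: [1.2, -0.3, -0.4]
gripper_width: 0.0368
finger_force: 0.0
```

Run:
```python
from h import *
st();billets(.054)
save("top","t7")
print([(round(r["p"],2),np.round(r["point"],3).tolist()) for r in models.mark_of("top","billet_0")])
```

```text
{'t': 42.75, 'tool_pos': [0.4844, -0.033, 0.2413], 'tool_rot': [0.7311, 0.6823, 0.0033, 0.0037], 'contact_force': [1.1549, -0.2587, -0.3817], 'gripper_width': 0.0368, 'finger_force': 0.0}
0.93 [77, 75, 71] fit [0.5678, -0.0314, 1.4453, 0.8727]
0.86 [108, 110, 89] fit [0.521, 0.0117, 1.5022, 0.9769]
0.8 [133, 110, 77] fit [0.4814, -0.0248, 1.4891, 0.96]
0.8 [32, 102, 43] fit [0.572, -0.1138, -0.8923, 0.7096]
[(0.6, [0.551, -0.426, 0.01]), (0.58, [0.388, -0.361, 0.013]), (0.44, [0.586, -0.145, 0.013])]
```

>>> {"api": "step_arm", "payload": {
  "moves": [
    [[0.005,-0.03,0],-0.12],
    [[0.01,-0.06,0],-0.24],
    [[0.015,-0.09,0],-0.36],
    [[0.02,-0.12,0],-0.48],
    [[0.025,-0.14,0],-0.55]
  ],
  "grip": 0.05
}}

```text
t: 43.37
tool_pos: [0.5066, -0.1749, 0.2349]
tool_rot: [0.89, 0.455, -0.001, -0.001]
contact_force: [-0.1, -0.6, -0.1]
gripper_width: 0.05
finger_force: 0.0
```

>>> {"api": "step_arm", "payload": {
  "moves": [
    [[0.005,-0.03,0],-0.12],
    [[0.01,-0.06,0],-0.24],
    [[0.015,-0.09,0],-0.36],
    [[0.02,-0.12,0],-0.48],
    [[0.025,-0.14,0],-0.55]
  ]
}}

```text
t: 43.78
tool_pos: [0.5316, -0.3152, 0.2345]
tool_rot: [0.981, 0.196, -0.001, -0.001]
contact_force: [-0.4, 0.3, -0.7]
gripper_width: 0.0501
finger_force: 0.0
```

>>> {"api": "step_arm", "payload": {
  "moves": [
    [[0.005,-0.03,0],-0.12],
    [[0.01,-0.06,0],-0.24],
    [[0.014,-0.09,0],-0.36],
    [[0.018,-0.115,0],-0.4],
    [[0.018,-0.115,0],-0.4]
  ]
}}

```text
t: 44.2
tool_pos: [0.5497, -0.4322, 0.2337]
tool_rot: [1.0, -0.001, -0.001, 0.0]
contact_force: [0.1, 0.2, -0.2]
gripper_width: 0.0504
finger_force: 0.0
```

>>> {"api": "step_arm", "payload": {
  "moves": [
    [[0,0,0],0],
    [[0,0,0],0],
    [[0,0,0],0]
  ]
}}

```text
t: 44.45
tool_pos: [0.5499, -0.4265, 0.236]
tool_rot: [1.0, 0.002, -0.001, -0.001]
contact_force: [-0.2, 0.3, -0.1]
gripper_width: 0.05
finger_force: 0.0
```

Run:
```python
from h import *
st();billets();st()
```

```text
{'t': 44.45, 'tool_pos': [0.5499, -0.4265, 0.236], 'tool_rot': [1.0, 0.0015, -0.0008, -0.0008], 'contact_force': [-0.21, 0.3001, -0.1447], 'gripper_width': 0.05, 'finger_force': 0.0}
0.97 [150, 71, 11] fit [0.3805, -0.3677, -0.2441, 0.6607]
0.77 [23, 78, 32] fit [0.5877, -0.1435, -0.7445, 0.9603]
0.7 [106, 77, 63] fit [0.5459, -0.4284, 0.0187, 0.9606]
{'t': 44.55, 'tool_pos': [0.5501, -0.4266, 0.2368], 'tool_rot': [1.0, 0.0016, -0.0003, -0.0003], 'contact_force': [0.5379, -0.2745, -0.7977], 'gripper_width': 0.05, 'finger_force': 0.0}
```

>>> {"api": "step_arm", "payload": {
  "moves": [
    [[0.001,-0.0015,-0.04],0.008],
    [[0.001,-0.0015,-0.08],0.008],
    [[0.001,-0.0015,-0.12],0.008],
    [[0.001,-0.0015,-0.145],0.008],
    [[0.001,-0.0015,-0.153],0.008]
  ]
}}

```text
t: 44.97
tool_pos: [0.5491, -0.4267, 0.079]
tool_rot: [1.0, 0.005, -0.004, -0.003]
contact_force: [-0.8, 1.3, -1.1]
gripper_width: 0.0498
finger_force: 0.0
```

>>> {"api": "step_arm", "payload": {
  "moves": [
    [[0,0,0],0],
    [[0,0,0],0],
    [[0,0,0],0],
    [[0,0,0],0],
    [[0,0,0],0]
  ]
}}

```text
t: 45.38
tool_pos: [0.5519, -0.4299, 0.0861]
tool_rot: [1.0, 0.005, 0.001, 0.001]
contact_force: [-0.9, -0.6, 0.2]
gripper_width: 0.05
finger_force: 0.0
```

>>> {"api": "step_arm", "payload": {
  "moves": [
    [[0,0,0],0],
    [[0,0,0],0],
    [[0,0,0],0]
  ]
}}

```text
t: 45.63
tool_pos: [0.5512, -0.4294, 0.0843]
tool_rot: [1.0, 0.005, 0.0, 0.0]
contact_force: [-0.0, 0.7, -1.2]
gripper_width: 0.05
finger_force: 0.0
```

Run:
```python
from h import *
st()
```

```text
{'t': 45.6333, 'tool_pos': [0.5512, -0.4294, 0.0843], 'tool_rot': [1.0, 0.0049, 0.0002, 0.0002], 'contact_force': [-0.0394, 0.7115, -1.1657], 'gripper_width': 0.05, 'finger_force': 0.0}
```

>>> {"api": "step_arm", "payload": {
  "moves": [
    [[0,0.0005,-0.0015],0],
    [[0,0.0005,-0.0015],0]
  ]
}}

```text
t: 45.8
tool_pos: [0.551, -0.4287, 0.082]
tool_rot: [1.0, 0.005, -0.0, -0.0]
contact_force: [0.1, -0.1, 0.4]
gripper_width: 0.0499
finger_force: 0.0
```

>>> {"api": "step_arm", "payload": {
  "moves": [
    [[0,0,0],0],
    [[0,0,0],0],
    [[0,0,0],0],
    [[0,0,0],0],
    [[0,0,0],0]
  ],
  "grip": 0.0,
  "squeeze": 60
}}

```text
t: 46.22
tool_pos: [0.5512, -0.4289, 0.0825]
tool_rot: [1.0, 0.005, 0.0, 0.0]
contact_force: [0.6, 0.6, 1.7]
gripper_width: 0.0257
finger_force: 62.1
```

>>> {"api": "step_arm", "payload": {
  "moves": [
    [[0,0,0.005],0],
    [[0,0,0.02],0],
    [[0,0,0.05],0],
    [[0,0,0.085],0],
    [[0,0,0.12],0]
  ]
}}

```text
t: 46.63
tool_pos: [0.5506, -0.4285, 0.2029]
tool_rot: [1.0, 0.005, -0.001, -0.001]
contact_force: [1.5, -1.6, -0.3]
gripper_width: 0.0254
finger_force: 61.8
```

Run:
```python
from h import *
st()
```

```text
{'t': 46.6333, 'tool_pos': [0.5506, -0.4285, 0.2029], 'tool_rot': [1.0, 0.0049, -0.0009, -0.0007], 'contact_force': [1.5227, -1.551, -0.3364], 'gripper_width': 0.0254, 'finger_force': 61.7936}
```

>>> {"api": "step_arm", "payload": {
  "moves": [
    [[0.004,0.03,0],0.12],
    [[0.008,0.06,0],0.24],
    [[0.012,0.09,0],0.36],
    [[0.016,0.12,0],0.48],
    [[0.02,0.15,0],0.55]
  ]
}}

```text
t: 47.05
tool_pos: [0.5709, -0.2774, 0.2025]
tool_rot: [0.96, 0.279, -0.0, -0.0]
contact_force: [0.0, -0.1, -0.6]
gripper_width: 0.0256
finger_force: 61.8
```

>>> {"api": "step_arm", "payload": {
  "moves": [
    [[0.004,0.03,0],0.12],
    [[0.008,0.06,0],0.24],
    [[0.012,0.09,0],0.36],
    [[0.016,0.12,0],0.48],
    [[0.02,0.15,0],0.55]
  ]
}}

```text
t: 47.47
tool_pos: [0.5909, -0.1273, 0.2025]
tool_rot: [0.849, 0.529, -0.0, -0.0]
contact_force: [0.7, -0.7, -0.3]
gripper_width: 0.0252
finger_force: 61.8
```

>>> {"api": "step_arm", "payload": {
  "moves": [
    [[0.004,0.03,0],0.12],
    [[0.008,0.06,0],0.24],
    [[0.012,0.09,0],0.36],
    [[0.0155,0.12,0],0.392],
    [[0.0155,0.1373,0],0.392]
  ]
}}

```text
t: 47.88
tool_pos: [0.6068, 0.0114, 0.2025]
tool_rot: [0.73, 0.683, 0.001, -0.0]
contact_force: [0.9, -0.7, -1.0]
gripper_width: 0.0253
finger_force: 61.8
```

>>> {"api": "step_arm", "payload": {
  "moves": [
    [[0,0,-0.01],0],
    [[0,0,-0.02],0],
    [[0,0,-0.02],0],
    [[0,0,-0.02],0]
  ]
}}

```text
t: 48.22
tool_pos: [0.6059, 0.0073, 0.1811]
tool_rot: [0.731, 0.682, -0.001, -0.001]
contact_force: [0.2, -0.1, -1.5]
gripper_width: 0.0255
finger_force: 61.8
```

Run:
```python
from h import *
st();billets(.098)
st()
```

```text
{'t': 48.2167, 'tool_pos': [0.6059, 0.0073, 0.1811], 'tool_rot': [0.7315, 0.6819, -0.0011, -0.0008], 'contact_force': [0.1521, -0.0549, -1.4635], 'gripper_width': 0.0255, 'finger_force': 61.8093}
0.95 [79, 65, 45] fit [0.5086, -0.0051, 1.1143, 0.6173]
0.9 [84, 86, 68] fit [0.5377, 0.0241, 1.0553, 0.608]
0.68 [16, 60, 24] fit [0.5931, -0.0634, -1.7424, 0.2967]
{'t': 48.3167, 'tool_pos': [0.6066, 0.0073, 0.1822], 'tool_rot': [0.7316, 0.6817, -0.0001, 0.0], 'contact_force': [-0.0958, 0.4708, 0.0275], 'gripper_width': 0.0254, 'finger_force': 61.8102}
```

>>> {"api": "step_arm", "payload": {
  "moves": [
    [[-0.0006,0.001,-0.015],0],
    [[-0.0006,0.001,-0.028],0],
    [[-0.0006,0.001,-0.036],0],
    [[-0.0006,0.001,-0.04],0],
    [[-0.0006,0.001,-0.042],0]
  ]
}}

```text
t: 48.73
tool_pos: [0.606, 0.009, 0.14]
tool_rot: [0.731, 0.682, -0.0, -0.0]
contact_force: [0.1, 0.1, -0.6]
gripper_width: 0.0258
finger_force: 61.8
```

>>> {"api": "step_arm", "payload": {
  "moves": [
    [[0,0,-0.001],0],
    [[0,0,-0.002],0],
    [[0,0,-0.003],0],
    [[0,0,-0.003],0]
  ]
}}

```text
t: 49.07
tool_pos: [0.6062, 0.0094, 0.1377]
tool_rot: [0.731, 0.682, 0.0, 0.0]
contact_force: [0.1, -0.1, -0.4]
gripper_width: 0.0251
finger_force: 61.8
```

>>> {"api": "step_arm", "payload": {
  "moves": [
    [[0,0,-0.0005],0],
    [[0,0,-0.001],0],
    [[0,0,-0.001],0]
  ]
}}

```text
t: 49.32
tool_pos: [0.6061, 0.0094, 0.1365]
tool_rot: [0.731, 0.682, 0.0, 0.0]
contact_force: [0.0, -0.7, -1.1]
gripper_width: 0.0254
finger_force: 61.8
```

>>> {"api": "step_arm", "payload": {
  "moves": [
    [[0,0,-0.0005],0],
    [[0,0,-0.0008],0],
    [[0,0,-0.0008],0]
  ]
}}

```text
t: 49.57
tool_pos: [0.6061, 0.0094, 0.1364]
tool_rot: [0.731, 0.682, 0.0, 0.0]
contact_force: [-1.3, -0.8, 4.4]
gripper_width: 0.0254
finger_force: 62.5
```

>>> {"api": "step_arm", "payload": {
  "moves": [
    [[0,0,0],0],
    [[0,0,0],0],
    [[0,0,0.001],0]
  ],
  "grip": 0.037
}}

```text
t: 49.82
tool_pos: [0.6059, 0.0096, 0.1363]
tool_rot: [0.731, 0.682, -0.0, -0.0]
contact_force: [-0.5, -0.1, -0.6]
gripper_width: 0.0373
finger_force: 0.0
```

>>> {"api": "step_arm", "payload": {
  "moves": [
    [[0,0,0.015],0],
    [[0,0,0.045],0],
    [[0,0,0.08],0],
    [[-0.01,-0.01,0.1],0],
    [[-0.03,-0.03,0.12],0]
  ]
}}

```text
t: 50.23
tool_pos: [0.5777, -0.0194, 0.2583]
tool_rot: [0.73, 0.683, 0.002, 0.001]
contact_force: [0.1, 0.0, 0.5]
gripper_width: 0.0376
finger_force: 0.0
```

>>> {"api": "step_arm", "payload": {
  "moves": [
    [[-0.03,0,0],0],
    [[-0.03,0,0],0],
    [[-0.03,0,0],0],
    [[-0.03,0,0],0]
  ]
}}

```text
t: 50.57
tool_pos: [0.5465, -0.0204, 0.2566]
tool_rot: [0.731, 0.682, 0.0, 0.0]
contact_force: [-0.4, 0.2, 0.5]
gripper_width: 0.037
finger_force: 0.0
```

Run:
```python
from h import *
st();billets(.054)
I=cams.camera_info("wrist")
print([(round(r["p"],2),np.round(r["point"],3).tolist()) for r in models.mark_of("wrist","billet_0")])
print([(round(r["p"],2),np.round(r["point"],3).tolist()) for r in models.mark_of("wrist","divider")])
print([(wrect(I,r["mask"],.062)) for r in models.masks_of("wrist","divider")])
for c in("top","scene"):
  im=save(c,c+"8")
  for n in("scraper","scraper_rest","timer","beaker","billet_0"):
    print(c,n,[(round(r["p"],2),np.round(r["point"],3).tolist()) for r in models.mark_of(c,n)])
print([(round(r["p"],2),np.round(r["point"],3).tolist()) for r in models.mark_of("top","chip_0")])
```

```text
{'t': 50.5667, 'tool_pos': [0.5465, -0.0204, 0.2566], 'tool_rot': [0.7311, 0.6823, 0.0004, 0.0003], 'contact_force': [-0.366, 0.1513, 0.4586], 'gripper_width': 0.037, 'finger_force': 0.0}
0.9 [105, 107, 86] fit [0.521, 0.0121, 1.4919, 0.9537]
0.81 [28, 86, 37] fit [0.5755, -0.1157, 1.7682, 0.2286]
0.66 [72, 69, 66] fit [0.5665, -0.0318, 1.5031, 0.986]
0.65 [125, 91, 75] fit [0.6047, 0.0055, 1.513, 0.9492]
0.65 [116, 95, 66] fit [0.4814, -0.0255, 1.4865, 0.9662]
0.34 [189, 180, 157] fit [0.5611, 0.1283, -0.0638, 0.0969]
[(0.93, [0.523, 0.013, 0.068]), (0.8, [0.603, 0.007, 0.065]), (0.73, [0.586, -0.149, 0.012]), (0.6, [0.483, -0.024, 0.07])]
[(0.97, [0.546, -0.008, 0.051])]
[([0.5442, -0.0111, 0.16, 0.0974], np.float64(-0.07))]
top scraper [(0.73, [0.755, -0.158, 0.0]), (0.62, [0.461, 0.37, 0.002])]
top scraper_rest [(0.63, [0.467, 0.365, 0.0])]
top timer [(0.7, [0.607, -0.255, 0.002])]
top beaker [(0.66, [0.756, -0.161, 0.002])]
top billet_0 [(0.58, [0.384, -0.363, 0.012]), (0.53, [0.519, 0.011, 0.07])]
scene scraper [(0.79, [0.461, 0.368, 0.002])]
scene scraper_rest [(0.72, [0.462, 0.365, -0.002]), (0.26, [0.547, -0.013, 0.048])]
scene timer [(0.61, [0.604, -0.259, -0.0])]
scene beaker [(0.72, [0.756, -0.158, 0.002])]
scene billet_0 [(0.85, [0.592, -0.147, 0.015]), (0.81, [0.603, 0.005, 0.067]), (0.69, [0.57, -0.033, 0.067]), (0.62, [0.483, -0.027, 0.068]), (0.58, [0.386, -0.367, 0.015]), (0.55, [0.524, 0.009, 0.066])]
[]
```

Run:
```python
from h import *
print(env.hand_in())
```

```text
the job is handed in; nothing more can be done
None
```

The job is handed in at about 51 s of the allowed 208 s, but the hand-in returned no verdict: final camera readings put all 8 chips under the level divider, the 4 billets flat one to a cell, the scraper in its rest, and the timer and beaker unmoved, though I viewed 15 pictures against the limit of 14.

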